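Shut, pin and squeeze a watch-case clamp

TASK

Swing the open half of the watch-case clamp shut, then take the big-headed lock pin out of the rack and push it down through the aligned holes of the clamp's nose until its collar sits on the lug. Then squeeze the two halves together between the gripper's fingers, about the middle of their length, and finish while still holding them squeezed. Leave the two slim punches in the rack and the other things on the bench where they are.

Things in the scene. Friction and masses are not known exactly. Their poses are not given: they have to be found in the camera images.
- clamp: Clamshell watch-case clamp, aluminium, fixed to the bench. Origin on the bench under the middle of the shut halves, z up; local y runs along the halves from the upright hinge axis (x=0, y=-68 mm) to the nose with the lock hole (x=0, y=+72). Base plate 110 (x) by 140 (y, -85 to +55) by 12 mm. The two halves lie side by side on it around a seated watch, 14 to 50 mm above the bench.
- clamp_mid (a point): Middle of the shut halves, on their parting plane, 32 mm above the bench; same axes as the clamp. Squeeze here along local x; nothing on the halves is higher than 52 mm but the pin at the nose.
- fixed_half: The clamp's fixed half, same origin and axes as the clamp: block x +1 to +27 mm, y -55 to +55. At the nose it has two lugs (30 by 34 mm, at z 14-24 and 40-50 mm) with a 10 mm upright hole. The swinging half mirrors it (x -1 to -27 when shut; 54 mm over both flat outer faces) and has one tongue, z 26.5-37.5 mm, between the lugs; its hole lines up only when shut.
- lock_hole (a point): Centre of the mouth of the 10 mm lock hole, on the top face of the upper lug, 50 mm above the bench; same axes as the clamp. The nose overhangs the base plate: below the hole is only the bench.
- jaw (a joint): Angle of the swinging half: 0 shut against its stop, growing (counter-clockwise from above) to at most 0.9 rad as it swings out to the clamp's -x side. Stiff hinge (about 0.1 N m): it stays where it is left. Starts open by 0.35 to 0.75 rad.
- jaw_face (a point): Point on the flat outer face of the swinging half where it can be pushed shut: 108 mm from the hinge axis along the half, 27 mm outside its parting plane, 32 mm above the bench. Turns with the half: -x points out of the face, y along the half away from the hinge.
- pin_head (a point): Steel lock pin (about 60 g), upright in one rack hole; the largest head there. The point is on its axis, where to grip: 26 mm above the collar's underside, 66 mm above the foot; z up along the pin. Round head 15 mm diameter, 34 mm tall (22 mm below this point to 12 above) on a collar 20 mm diameter by 4 mm; shank 8 mm diameter by 40 mm, tapered foot.
- pin_collar (a point): Centre of the underside of the lock pin's collar, on its axis, 26 mm below pin_head.
- rack: Dark wooden rack, fixed, 46 (x) by 136 (y) by 46 mm high, origin on the bench under its centre, with three upright 10 mm holes at local y = -44, 0 and +44 mm that go right through. The pins stand in them on their collars, in any order.
- punch1: Slim steel drift punch standing in the rack: stem 8 mm diameter by 16 mm over a 12 mm collar, 8 mm shank 40 mm long. Origin at its foot. Leave it.
- punch2: Second slim punch, alike. Leave it.
- dish: Small glass dish, 60 mm across, 18 mm high, on the bench on the +x side of the clamp. Origin under its centre. Leave it.
- driver: Small screwdriver, 130 mm long, lying on the +x side of the rack. Leave it.
- loupe: Grey eye loupe, 37 mm across, 30 mm high, standing between robot and rack. Leave it.
- cushion: Round grey casing cushion, 64 mm across, 24 mm high, at the far side. Leave it.
- pliers: Pliers with black grips, 140 mm long, 12 mm high, lying between robot and clamp. Leave them.
- tweezers: Steel tweezers, 120 mm long, 6 mm high, lying at the far side. Leave them.
Things that resemble listed ones, but are neither listed nor needed, are in the scene too. What is shaped like the part that bears pin_head but brown or green is not meant.

How it is judged:
By the outcome, as a careful person would: the job done as asked, in the order asked, and still so for the second after the job is handed in, while the arm keeps its last pose, push and grip.
It also fails if it takes over 61 s, if anything falls off the work surface, if the arm or the gripper's body presses on something with over 40 N, if the wrist force passes 120 N, or if a joint passes its speed limit or range.

ROBOT

A 7-joint arm with a two-finger parallel gripper is mounted at the origin on the work surface. World frame = base frame: x ahead of the robot, y to its left, z up, the work surface at z = 0. Lengths are in m, angles in rad, forces in N, time in s.
With the tool pointing down it reaches from about 0.4 to 0.875 m from the base axis. Payload 6.5 kg.
Tool frame: the origin (TCP) lies midway between the tips of the shut fingers; the grasp point (between the pads) lies 19 mm behind it; z points along the fingers, x is the direction in which the jaws open and shut, and the axes are right-handed (so a half turn about z gives the same grasp; the last joint's range is limited). The gripper opens to 85 mm and grips with 20 to 120 N. Pads are 22 mm wide; open, the fingers measure 114 mm over their backs; the gripper's body (76 mm by 85 mm) begins 54 mm behind the grasp point. The pads swing forward as they close: fully open they stand 13 mm farther back than shut.
Start: joints at [-1.232, 0.536, -0.004, 1.538, 0.003, 1.067, -0.071], TCP at [0.256, 0.597, 0.201] pointing down, gripper open.
Joint ranges: [-2.7, 2.7], [-0.37, 2.16], [-1.27, 1.26], [0.24, 2.4], [-1.31, 4.45], [0.19, 1.91], [-2.76, 2.76]. Speed limits (rad/s): [2.39, 2.39, 3.14, 3.14, 3.14, 3.14, 3.14].

INTERFACE

Orientations are given as a unit quaternion [x, y, z, w].
In Python, from plant import ctrl gives the robot as it stands.
- The arm moves only by the tool servo_tool, never from a script. Its argument "targets" is text: rows parted by semicolons, each of 7 numbers parted by spaces: the shift along the tool's x, y, z in mm, then the turn, a rotation vector about the tool's x, y, z in degrees, then the opening, from 0 (shut) to 1 (fully open). In form: x y z ax ay az jaw; .... A call has 1 to 20 rows; each row shifts and turns the commanded pose from where the row before left it, along the tool's axes as they then stand; what a row does not reach is not made up. A row lasts 1/8 s, in which the tool goes at most 62.5 mm and 10.7 degrees, less where a joint would pass 70% of its speed; a pose out of reach is approached as far as the arm can. A call is refused whole if a number of a shift passes 62.5 or a number of a turn 10.7, either way. A call with a gripper value outside its range is refused whole. The fingers move at their own pace and stop on an object; "newtons" is the grip in N (left out, the last holds). Time passes only in rows, so rows that do not move let the fingers close. It gives the time, the measured TCP pose, the force and the opening at its end, in the units of the state.
- ctrl.observe(): the state, without advancing time (a new reading comes with each control period).
- ctrl.capture(name): name is "side" or "top" or "wrist"; returns the picture (420x560x3 uint8, red, green, blue); there is no depth.
- ctrl.camera_params(name): a dict with "vfov" (degrees; the focal length in pixels is half the picture's height over the tangent of half this angle, whatever the lens; pixels are square), "cx", "cy" (the principal point, pixels), "k1" (the pictures are not rectified: a ray, as slopes to the right and down, at radius r is drawn at 1 + k1 r^2 times it, then the intrinsics apply), "R" (3x3) and "t" (3): a world point X has camera coordinates R X + t. Camera axes: x right, y down, z forward; pixel columns grow to the right and rows downward; lengths in m; the calibration is good to about 2 mm. A picture is of the moment at which its call begins: read the wrist's pose just before it. camera_params takes no time and is no camera call; for the wrist camera it gives the pose at the moment of the call.
- ctrl.finish_job(): hands the job in, once; it reports no verdict.
The state is a dict: "time": time; "qpos": joint angles; "joint_velocities": joint speeds; "tau": joint torques, N m; "ee_pos": TCP position; "tool_rot": TCP orientation; "contact_force": force on the tool from outside, world axes, zero at the start; "wrist_torque": the same for the moment, N m; "gripper_width": finger opening in m.
Only numpy, scipy, OpenCV 4.12 (cv2) and the standard library are available. Lean on these libraries where they do the work, as an engineer would, in place of code of your own. Each camera call takes 0.05 s, during which the arm holds its last target.

## Working session

There is one attempt and no reset: what is moved stays moved. The work goes in short steps, Python scripts to look and compute and a tool call to move; the robot and the scene stay as the last step left them, time stands still between calls to the robot, and variables do not carry over. Pictures are saved under pics/ and viewed, and the job is handed in when it is done.

Besides the shell and the picture viewer there is one more tool, called after ">>>" as name(argument=value, ...), one argument or row to a line, values as JSON. servo_tool: Moves the arm, as the interface text tells. Its arguments: {"type":"object","properties":{"targets":{"type":"string"},"newtons":{"type":"number"}},"required":["targets"]}

```bash
mkdir -p pics; ls; cat > h.py <<'E'
import numpy as np,cv2
from plant import ctrl
def cap(n,f):
    im=ctrl.capture(n); cv2.imwrite('pics/'+f,im[:,:,::-1]); return im
def par(n):
    p=ctrl.camera_params(n); f=210/np.tan(np.radians(p['vfov'])/2); return p,f
def proj(n,X,p=None):
    p0,f=par(n); p=p or p0; c=np.array(p['R'])@np.array(X)+np.array(p['t']); s=c[:2]/c[2]; s=s*(1+p['k1']*(s@s)); return np.array([p['cx'],p['cy']])+f*s
def ray(n,uv,p=None):
    p0,f=par(n); p=p or p0; d=(np.array(uv,float)-[p['cx'],p['cy']])/f; s=d.copy()
    for _ in range(30): s=d/(1+p['k1']*(s@s))
    R=np.array(p['R']);t=np.array(p['t']); o=-R.T@t; v=R.T@np.array([s[0],s[1],1]); return o,v/np.linalg.norm(v)
def atz(n,uv,z,p=None):
    o,v=ray(n,uv,p); return o+v*(z-o[2])/v[2]
def tri(a,b):
    A=np.zeros((3,3));y=np.zeros(3)
    for o,v in (a,b):
        P=np.eye(3)-np.outer(v,v);A+=P;y+=P@o
    x=np.linalg.solve(A,y); return x,[np.linalg.norm((np.eye(3)-np.outer(v,v))@(x-o)) for o,v in (a,b)]
E
python3 - <<'E'
from h import *
s=ctrl.observe();print(s)
for n in('top','side','wrist'):
    cap(n,n+'0.png');p,f=par(n);R=np.array(p['R']);print(n,f,p['k1'],-R.T@np.array(p['t']),R)
E
```

```text
pics
{'time': 0.0, 'qpos': array([-1.23219844,  0.53720649, -0.00447069,  1.53885871,  0.00260066,
        1.06731634, -0.07120662]), 'joint_velocities': array([ 1.54836679e-04, -1.67055745e-03, -7.63210346e-04, -8.00978024e-04,
       -1.43293278e-03, -2.84739593e-04,  5.86176399e-05]), 'tau': array([-1.93570791e-04, -5.83422196e+01,  1.04869746e+00, -2.59098083e+01,
        1.23913909e-02,  9.72317270e-03,  2.01935620e-05]), 'ee_pos': array([0.25572215, 0.59683329, 0.20049233]), 'tool_rot': array([ 8.34789266e-01,  5.50568876e-01, -7.11117836e-04,  5.37745049e-04]), 'contact_force': array([0.32834757, 0.36285215, 0.01630969]), 'wrist_torque': array([-0.02779189,  0.03227225,  0.05772431]), 'gripper_width': 0.0855094189013655}
top 483.79667584683455 -0.11958925570224438 [0.48846772 0.03296704 1.05629114] [[ 0.01317355 -0.99983496 -0.01251038]
 [-0.99813179 -0.01240255 -0.05982556]
 [ 0.05966053  0.01327512 -0.99813045]]
side 477.12473029609174 -0.037458698567517386 [0.34869162 0.69194621 0.62524489] [[-0.94798473 -0.31826725 -0.00556053]
 [-0.19208583  0.58589816 -0.78729053]
 [ 0.2538267  -0.7452713  -0.61655713]]
wrist 289.6704299928427 0.010633681504706376 [0.1803037  0.62980492 0.37192086] [[ 3.95035493e-01  9.18665734e-01 -4.77299533e-04]
 [ 8.70821794e-01 -3.74296534e-01  3.18702853e-01]
 [ 2.92602739e-01 -1.26314582e-01 -9.47854558e-01]]
```

View pics/top0.png

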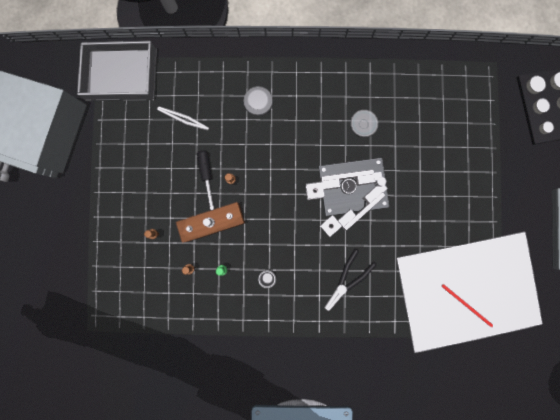

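View pics/side0.png

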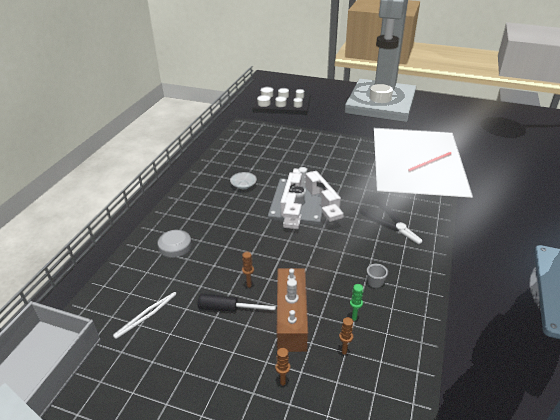

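View pics/wrist0.png

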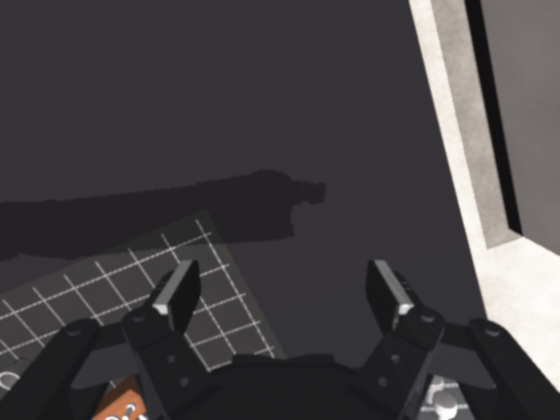

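```bash
python3 - <<'E'
from h import *
im=cv2.imread('pics/top0.png')
a=cv2.resize(im[140:250,295:405],(600,600),interpolation=cv2.INTER_CUBIC)
cv2.imwrite('pics/c1.png',a)
a=cv2.resize(im[140:290,135:285],(600,600),interpolation=cv2.INTER_CUBIC);cv2.imwrite('pics/c2.png',a)
im=cv2.imread('pics/side0.png')
a=cv2.resize(im[160:235,260:360],(800,600),interpolation=cv2.INTER_CUBIC);cv2.imwrite('pics/c3.png',a)
a=cv2.resize(im[245:395,225:385],(640,600),interpolation=cv2.INTER_CUBIC);cv2.imwrite('pics/c4.png',a)
E
```

```text
(no output)
```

View pics/c1.png

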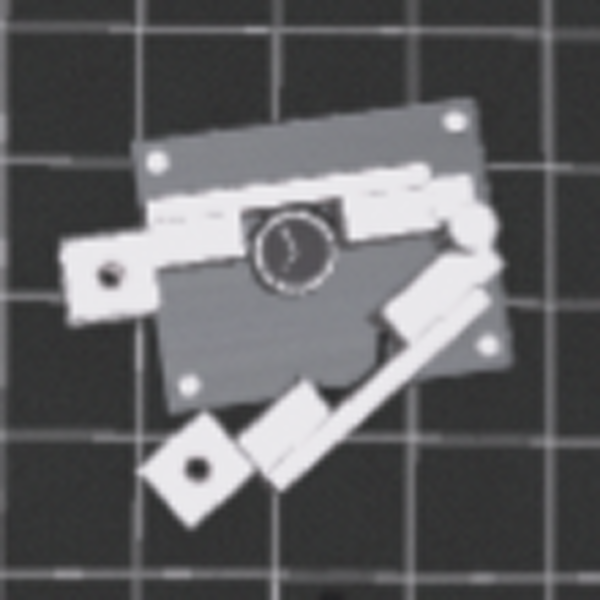

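View pics/c2.png

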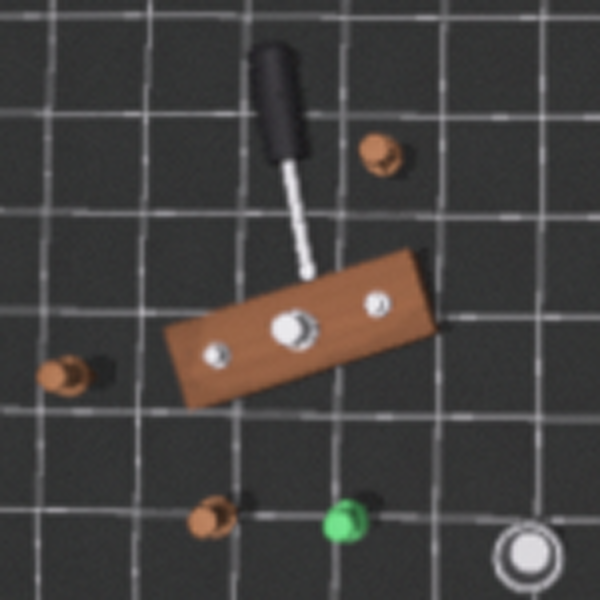

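View pics/c3.png

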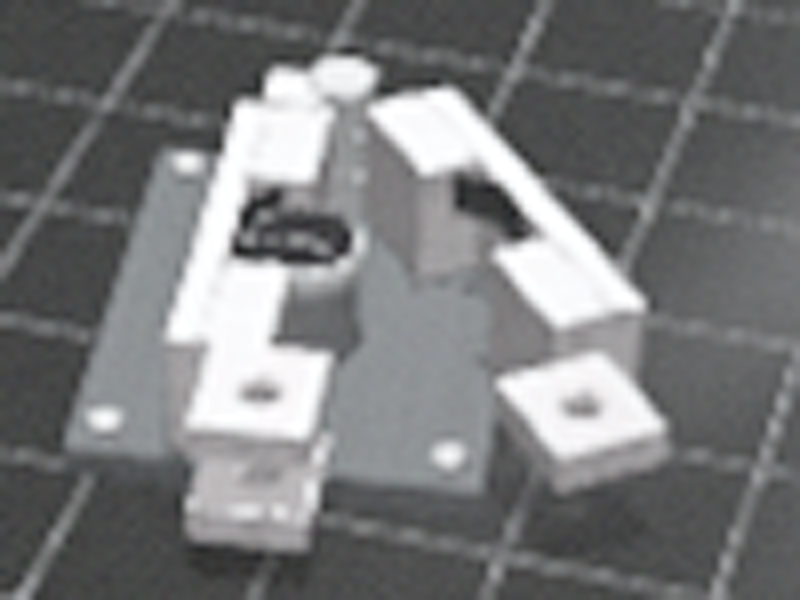

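View pics/c4.png

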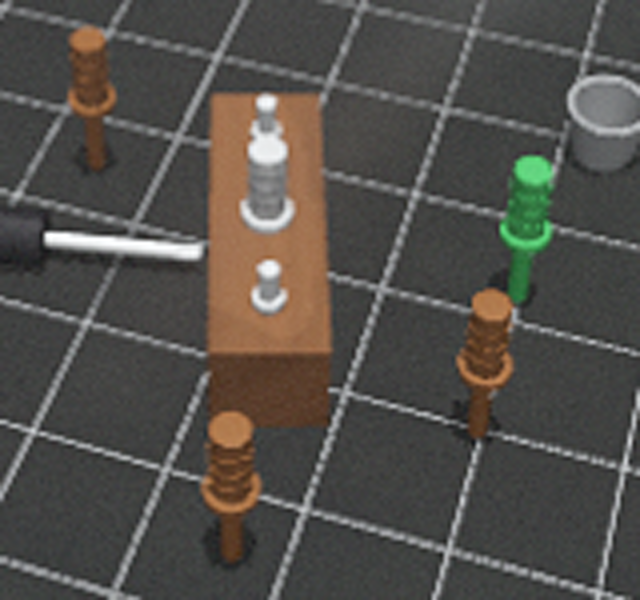

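```bash
cat > fit.py <<'E'
from h import *
from scipy.optimize import least_squares
def c(off,s,uv): return np.array(off)+(np.array(uv)+.5)/s-.5
C=[('top',(55,-85,12),c((295,140),5.4545,(473,98))),('top',(55,55,12),c((295,140),5.4545,(134,144))),('top',(-55,55,12),c((295,140),5.4545,(170,412))),('top',(-55,-85,12),c((295,140),5.4545,(513,365))),
('top',(0,72,50),c((295,140),5.4545,(111,275))),('top',(0,72,50),c((295,140),5.4545,(111,275))),
('side',(0,72,50),c((260,160),8,(262,390))),('side',(0,72,50),c((260,160),8,(262,390))),('side',(55,55,12),c((260,160),8,(65,450))),('side',(-55,55,12),c((260,160),8,(485,493))),('side',(55,-85,12),c((260,160),8,(165,150)))]
def Rz(a): return np.array([[np.cos(a),-np.sin(a),0],[np.sin(a),np.cos(a),0],[0,0,1]])
def W(q,P): return Rz(q[2])@(np.array(P)/1000)+[q[0],q[1],0]
P={n:ctrl.camera_params(n) for n in('top','side')}
def res(q): return np.concatenate([proj(n,W(q,p),P[n])-uv for n,p,uv in C])
if __name__=='__main__':
    r=least_squares(res,[.5,-.2,.14]);q=r.x;print('clamp',q,np.round(r.fun.reshape(-1,2),1))
    lh=tri(ray('top',C[4][2]),ray('side',C[6][2]));print('hole tri',lh,'fit',W(q,(0,72,50)))
    tg=tri(ray('top',c((295,140),5.4545,(198,468))),ray('side',c((260,160),8,(582,405))))
    t1=atz('top',c((295,140),5.4545,(198,468)),.0375);print('tongue',tg,t1)
    hg=W(q,(0,-68,0));
    for t in(tg[0],t1):
        d=Rz(q[2]).T@(t-hg);print('jaw',np.arctan2(-d[0],d[1]),np.hypot(d[0],d[1]))
    k=[atz('top',c((135,140),4,u),.046) for u in((163,328),(410,248),(437,327),(190,408))];print('rack',np.mean(k,0),k[1]-k[0])
    hd=tri(ray('top',c((135,140),4,(290,327))),ray('side',c((225,245),4,(268,149))));print('pin head top',hd, atz('top',c((135,140),4,(290,327)),.084),atz('side',c((225,245),4,(268,149)),.084))
    print('punches',[atz('top',c((135,140),4,u),.066) for u in((217,353),(377,302))])
E
python3 fit.py
```

```text
clamp [ 0.58495977 -0.09332309  0.14730444] [[-0.  -0.2]
 [-1.3 -0.2]
 [-0.8  0.8]
 [ 0.1  0.7]
 [-0.4  0.4]
 [-0.4  0.4]
 [-0.  -0.8]
 [-0.  -0.8]
 [-0.4 -1.4]
 [-0.  -1.1]
 [-0.5 -1.1]]
hole tri (array([ 0.57502686, -0.02307911,  0.047213  ]), [np.float64(0.0003737153179114518), np.float64(0.00037371531791118153)]) fit [ 0.57439216 -0.02210283  0.05      ]
tongue (array([ 0.501555  , -0.05816859,  0.0343679 ]), [np.float64(0.00045127854911953267), np.float64(0.0004512785491194655)]) [ 0.50195538 -0.05779774  0.0375    ]
jaw 0.5919944255656726 0.13860114617919464
jaw 0.5880572033948346 0.13860648693587455
rack [0.5064516  0.19709322 0.046     ] [ 0.04379893 -0.12985514  0.        ]
pin head top (array([0.50590173, 0.19648315, 0.07934768]), [np.float64(0.00031427503861703615), np.float64(0.0003142750386173282)]) [0.50612193 0.19578337 0.084     ] [0.50425497 0.20064655 0.084     ]
punches [array([0.49251744, 0.23641276, 0.066     ]), array([0.51991376, 0.15410399, 0.066     ])]
```

```bash
cat > plan.py <<'E'
from h import *
from scipy.spatial.transform import Rotation as Ro
def st():
    s=ctrl.observe();R=Ro.from_quat(s['tool_rot']).as_matrix();return s['ee_pos'],np.degrees(np.arctan2(R[1,0],R[0,0])),R,s
def go(x,y,z,yaw=None):
    p,f,R,s=st();d=R.T@(np.array([x,y,z])-p)*1000
    print('at',np.round(p*1000,1),'yaw %.1f'%f,'tilt',np.round(np.degrees(R[:,2][:2]),2),'F',np.round(s['contact_force'],1),'w %.4f'%s['gripper_width'],'t',round(s['time'],2))
    print('shift tool',np.round(d,1),'az', None if yaw is None else round(f-yaw,2))
E
python3 - <<'E'
from plan import *
from fit import W
q=[.58496,-.09332,.1473]
def tool(th,off,r=108,z=25):
    d=np.array([-np.sin(th),np.cos(th)]);n=np.array([-np.cos(th),-np.sin(th)])
    l=np.array([0,-68])+r*d+(27+off)*n; return W(q,(*l,z)),np.degrees(q[2]+th)
a,y=tool(.59,30);print(a,y);go(a[0],a[1],.15,y)
for th in(.59,.3,0): print(tool(th,14.5))
print('pliers',[atz('top',u,.01) for u in((355,250),(375,265),(330,305))])
E
```

```text
[ 0.4801364  -0.11895331  0.025     ] 42.244178234995594
at [255.8 597.  200.7] yaw 66.8 tilt [-0.02 -0.07] F [ 0.1  0.5 -0.6] w 0.0856 t 0.15
shift tool [-569.7  488.1   51.5] az 24.57
(array([ 0.49161084, -0.10853279,  0.025     ]), np.float64(42.244178234995594))
(array([ 0.51080953, -0.08115897,  0.025     ]), np.float64(25.62840217620172))
(array([ 0.53803869, -0.05984403,  0.025     ]), np.float64(8.439668322277026))
pliers [array([ 0.44982334, -0.11284995,  0.01      ]), array([ 0.4178986 , -0.15649098,  0.01      ]), array([ 0.33099289, -0.06009112,  0.01      ])]
```

>>> servo_tool(
  targets="-30 25.7 0 0 0 0 0;-30 25.7 0 0 0 0 0;-30 25.7 0 0 0 0 0;-30 25.7 0 0 0 0 0;-30 25.7 0 0 0 0 0;-30 25.7 0 0 0 0 0;-30 25.7 0 0 0 0 0;-30 25.7 0 0 0 0 0;-30 25.7 0 0 0 0 0;-30 25.7 0 0 0 0 0;-30 25.7 0 0 0 0 0;-30 25.7 0 0 0 0 0;-30 25.7 0 0 0 0 0;-30 25.7 0 0 0 0 0;-30 25.7 0 0 0 0 0;-30 25.7 0 0 0 0 0;-30 25.7 0 0 0 0 0;-30 25.7 0 0 0 0 0;-30 25.7 0 0 0 0 0",
  newtons=40,
)

```text
time: 2.52
ee_pos: [0.4806, -0.1199, 0.2013]
tool_rot: [0.835, 0.551, 0.0, -0.0]
contact_force: [0.2, 0.5, -0.2]
gripper_width: -0.0
```

>>> servo_tool(
  targets="0 0 20 0 0 6 0;0 0 20 0 0 6 0;0 0 10 0 0 6 0;0 0 0 0 0 6.5 0;0 0 0 0 0 0 0",
)

```text
time: 3.15
ee_pos: [0.4802, -0.1187, 0.1512]
tool_rot: [0.932, 0.361, -0.0, -0.0]
contact_force: [0.2, -1.0, -0.0]
gripper_width: -0.0001
```

```bash
python3 - <<'E'
from plan import *
go(.480,-.119,.025,42.2)
print(np.round(ctrl.observe()['qpos'],2))
cap('wrist','w1.png');cap('top','t1.png')
E
```

```text
at [ 480.2 -118.7  151.2] yaw 42.4 tilt [-0.03 -0.01] F [ 0.2 -1.  -0. ] w -0.0001 t 3.15
shift tool [-3.000e-01  1.000e-01  1.262e+02] az 0.17
[-0.23  0.37  0.47  2.01 -0.22  0.82  1.1 ]
```

View pics/w1.png

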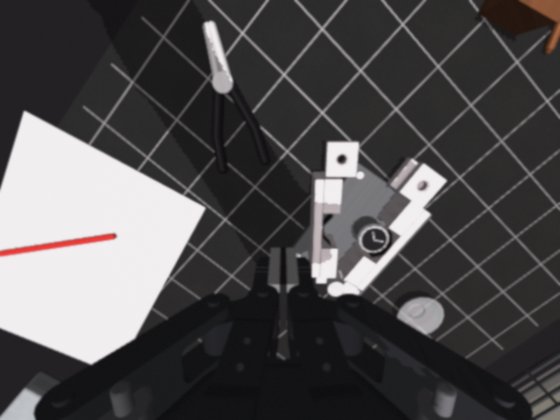

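```bash
python3 - <<'E'
from plan import *
from fit import W,Rz
q=[.58496,-.09332,.1473]
for n,X in(('hole',W(q,(0,72,50))),('hinge',W(q,(0,-68,50)))): print(n,proj('wrist',X))
print(atz('wrist',(422,186),.05),W(q,(0,72,50)))
t=atz('wrist',(342,158.5),.0375);print(t)
d=Rz(q[2]).T@(t-W(q,(0,-68,0)));print(np.arctan2(-d[0],d[1]))
E
```

```text
hole [421.06065056 186.67881174]
hinge [333.86777719 288.70613486]
[ 0.57452742 -0.02105446  0.05      ] [ 0.57439271 -0.02209969  0.05      ]
[ 0.50117098 -0.05453598  0.0375    ]
0.5767270128214499
```

>>> servo_tool(
  targets="0 0 40 0 0 0 0;0 0 40 0 0 0 0;0 0 30 0 0 0 0;0 0 16 0 0 0 0;0 0 0 0 0 0 0",
)

```text
time: 3.88
ee_pos: [0.48, -0.1187, 0.025]
tool_rot: [0.933, 0.361, -0.001, -0.0]
contact_force: [-0.6, 1.0, -0.2]
gripper_width: -0.0002
```

>>> servo_tool(
  targets="7 0 0 0 0 0 0;7 0 0 0 0 0 0;5.36 -1.91 0 0 0 2.82 0;5.36 -1.91 0 0 0 2.82 0;5.36 -1.91 0 0 0 2.82 0;5.36 -1.91 0 0 0 2.82 0",
)

```text
time: 4.62
ee_pos: [0.5041, -0.0894, 0.0262]
tool_rot: [0.964, 0.267, 0.001, 0.0]
contact_force: [0.9, 0.2, -0.9]
gripper_width: 0.0002
```

>>> servo_tool(
  targets="5.36 -1.91 0 0 0 2.82 0;5.36 -1.91 0 0 0 2.82 0;5.36 -1.91 0 0 0 2.82 0;5.36 -1.91 0 0 0 2.82 0;5.36 -1.91 0 0 0 2.82 0;5.36 -1.91 0 0 0 2.82 0",
)

```text
time: 5.38
ee_pos: [0.5287, -0.0658, 0.0262]
tool_rot: [0.992, 0.123, 0.001, -0.0]
contact_force: [0.3, 0.1, 0.6]
gripper_width: 0.0002
```

```bash
python3 - <<'E'
from plan import *
go(.53804,-.05984,.025,8.44)
im=cap('top','t2.png');a=cv2.resize(im[140:250,295:405],(600,600),interpolation=cv2.INTER_CUBIC);cv2.imwrite('pics/t2c.png',a[:,:,::-1])
cap('wrist','w2.png')
E
```

```text
at [528.7 -65.8  26.2] yaw 14.1 tilt [0.09 0.02] F [0.3 0.1 0.6] w 0.0002 t 5.38
shift tool [10.5 -3.5  1.2] az 5.64
```

View pics/w2.png

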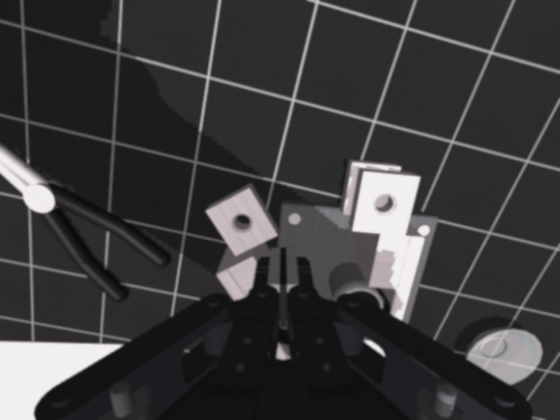

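View pics/t2c.png

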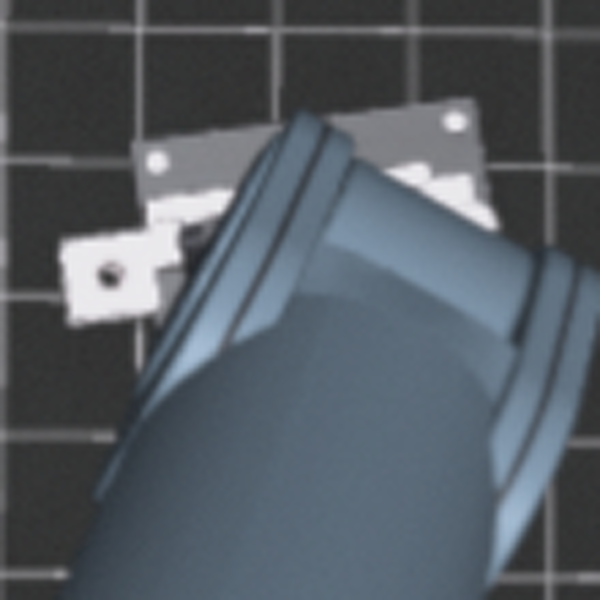

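```bash
python3 - <<'E'
from h import *
im=cap('side','s2.png');a=cv2.resize(im[130:250,240:400],(800,600),interpolation=cv2.INTER_CUBIC);cv2.imwrite('pics/s2c.png',a[:,:,::-1])
E
```

```text
(no output)
```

View pics/s2c.png

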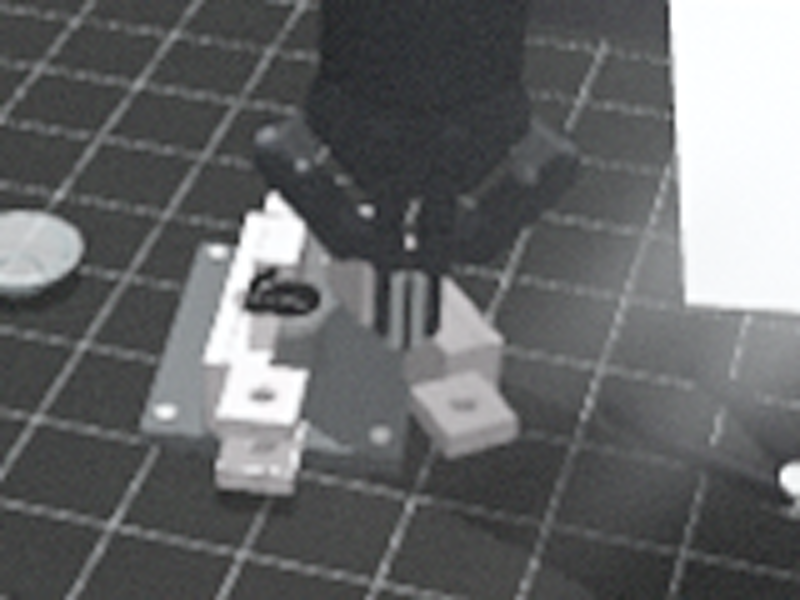

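```bash
python3 - <<'E'
from plan import *
from fit import W,Rz
q=[.58496,-.09332,.1473]
u=np.array([240,130])+np.array([463.5,403.5])/5-.5
t=tri(ray('wrist',(242.5,221.5)),ray('side',u));print(t)
d=Rz(q[2]).T@(t[0]-W(q,(0,-68,0)));print('jaw',np.arctan2(-d[0],d[1]),np.hypot(d[0],d[1]))
T=Rz(q[2]).T@(st()[0]-W(q,(0,-68,0)));print('tool local rel hinge',T)
th=np.arctan2(-d[0],d[1]);print('along',-np.sin(th)*T[0]+np.cos(th)*T[1],'out',-np.cos(th)*T[0]-np.sin(th)*T[1])
for X in ((.4802,-.1187,.025),(.4802,-.1187,.151)): print(proj('top',X))
im=cv2.imread('pics/t1.png')
cv2.imwrite('pics/t1c.png',cv2.resize(im[140:250,295:405],(600,600),interpolation=cv2.INTER_CUBIC))
im=cv2.imread('pics/w2.png')
cv2.imwrite('pics/w2c.png',cv2.resize(im[160:360,180:420],(720,600),interpolation=cv2.INTER_CUBIC))
E
```

```text
(array([ 0.50078061, -0.05508268,  0.03674713]), [np.float64(8.656901761554892e-05), np.float64(8.656901761566121e-05)])
jaw 0.5813560763281402 0.14140891463381366
tool local rel hinge [-0.05193426  0.10338646  0.02594605]
along 0.11492210476080679 out -0.013373042531174904
[358.81323277 236.00920294]
[368.66776881 236.65314738]
```

View pics/w2c.png

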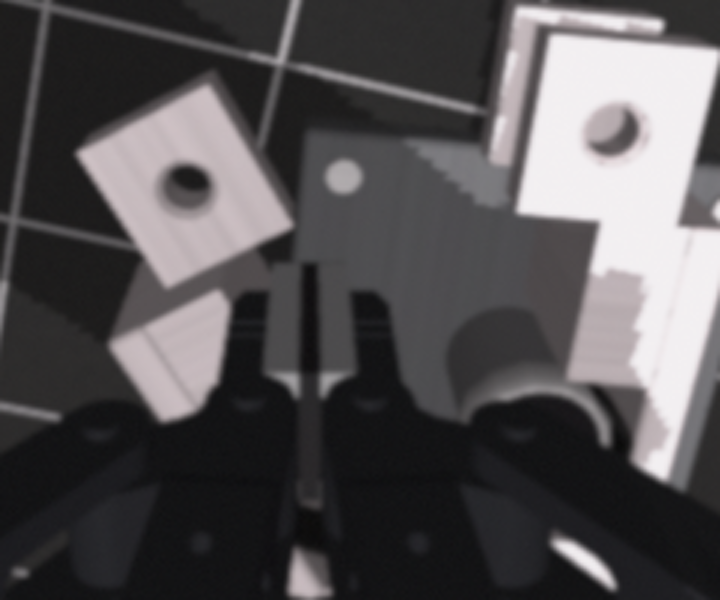

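View pics/t1c.png

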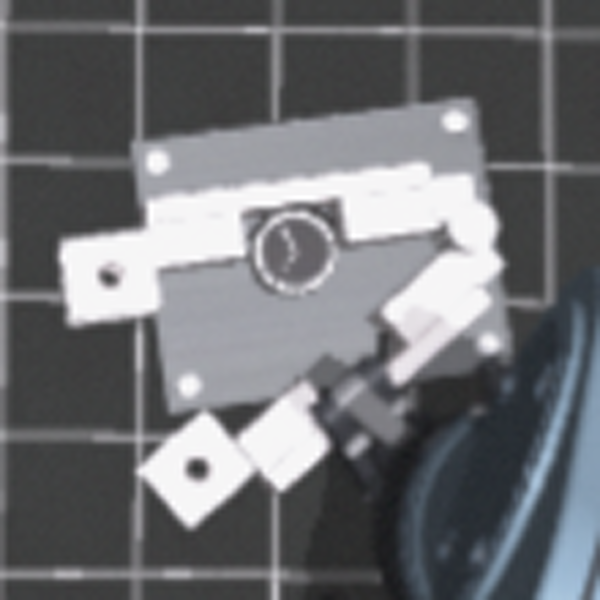

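```bash
python3 - <<'E'
from plan import *
print(st()[0],proj('wrist',st()[0]),proj('side',st()[0]),proj('top',st()[0]))
im=cv2.imread('pics/t1.png')
cv2.imwrite('pics/t1d.png',cv2.resize(im[150:290,290:450],(800,700),interpolation=cv2.INTER_CUBIC)[:600])
print(atz('top',(355,212),.151), atz('top',(355,212),.1))
E
```

```text
[ 0.52839454 -0.06593902  0.02594605] [282.78194018 239.8850614 ] [320.06310487 208.70748591] [334.32229909 213.08994491]
[ 0.52605866 -0.09275376  0.151     ] [ 0.52817636 -0.0998363   0.1       ]
```

View pics/t1d.png

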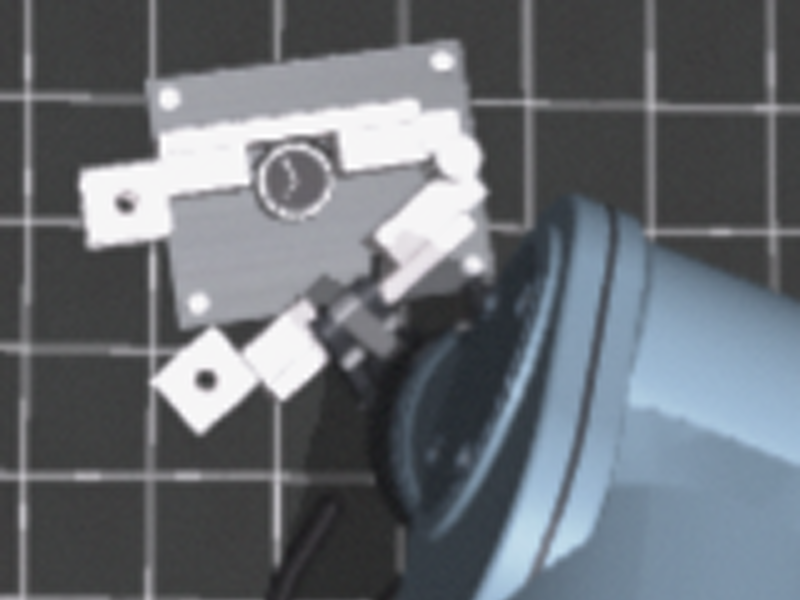

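```bash
python3 - <<'E'
from plan import *
print(tri(ray('wrist',(283,247.5)),ray('side',(321,199))))
a=cv2.imread('pics/s2.png');cv2.imwrite('pics/s2d.png',cv2.convertScaleAbs(cv2.resize(a[170:225,285:355],(764,600),interpolation=cv2.INTER_CUBIC),alpha=2,beta=20))
E
```

```text
(array([ 0.52523089, -0.05460711,  0.05948206]), [np.float64(0.0003969209707532816), np.float64(0.0003969209707530575)])
```

View pics/s2d.png

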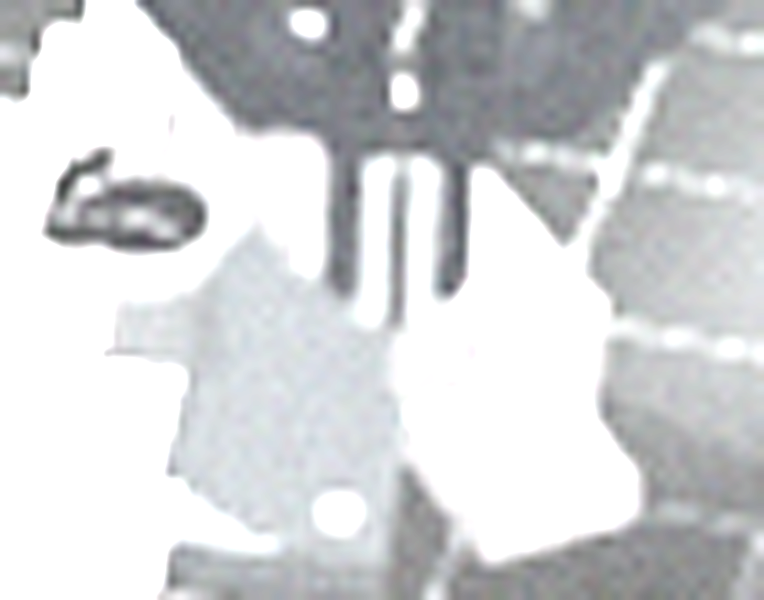

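```bash
python3 - <<'E'
from plan import *
p,f,R,s=st()
for h in (0,5,10,15,20,25,30,35): 
    X=p-R[:,2]*h/1000; print(h,*[np.round(proj(n,X),1) for n in('wrist','side')], np.round(proj('wrist',X-R[:,1]*.011),1))
im=cv2.imread('pics/w2.png')
cv2.imwrite('pics/w2d.png',cv2.convertScaleAbs(cv2.resize(im[235:295,245:325],(800,600),interpolation=cv2.INTER_CUBIC),alpha=1.8,beta=30))
E
```

```text
0 [282.8 239.9] [320.1 208.7] [282.8 224.3]
5 [282.8 243.3] [320.2 206.8] [282.8 227.4]
10 [282.8 247. ] [320.3 204.8] [282.7 230.6]
15 [282.8 250.8] [320.4 202.9] [282.7 234.1]
20 [282.8 254.8] [320.5 200.9] [282.7 237.7]
25 [282.7 259.1] [320.6 198.9] [282.7 241.6]
30 [282.7 263.7] [320.7 196.9] [282.7 245.7]
35 [282.7 268.5] [320.8 194.9] [282.7 250.1]
```

View pics/w2d.png

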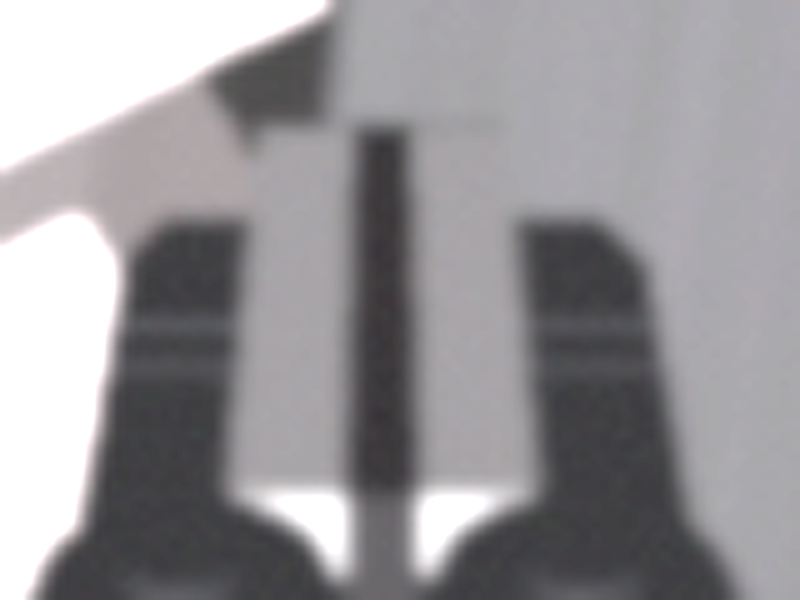

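```bash
python3 - <<'E'
from plan import *
from fit import W
q=[.58496,-.09332,.1473]
print(proj('wrist',W(q,(0,72,50))),proj('wrist',W(q,(55,55,12))),proj('wrist',W(q,(-55,55,12))))
go(.480,-.119,.08,42.2); print(ctrl.observe()['wrist_torque'])
E
```

```text
[385.77522216 206.71064156] [440.9895182  219.31448673] [281.15103984 204.16729953]
at [528.4 -65.9  25.9] yaw 14.2 tilt [0.07 0.01] F [-0.6 -0.  -0.4] w 0.0001 t 5.53
shift tool [-59.9  39.5 -54.1] az -27.96
[0.03318647 0.00599961 0.0258409 ]
```

>>> servo_tool(
  targets="0 0 -30 0 0 0 0;-20 13 -24 0 0 -7 0;-20 13 0 0 0 -7 0;-20 13 0 0 0 -7 0;0 0 0 0 0 -7 0;0 0 0 0 0 0 0",
)

```text
time: 6.28
ee_pos: [0.4858, -0.1246, 0.0798]
tool_rot: [0.933, 0.359, 0.0, -0.0]
contact_force: [-0.0, 0.8, 0.4]
gripper_width: 0.0003
```

```bash
python3 - <<'E'
from plan import *
go(.480,-.119,.02,42.2)
E
```

```text
at [ 485.8 -124.6   79.8] yaw 42.1 tilt [0.05 0.02] F [-0.   0.8  0.4] w 0.0003 t 6.28
shift tool [-0.6 -8.1 59.8] az -0.14
```

>>> servo_tool(
  targets="0 -4 30 0 0 0 0;0 -4 20 0 0 0 0;0 0 8 0 0 0 0;0 0 4 0 0 0 0;0 0 0 0 0 0 0",
)

```text
time: 6.9
ee_pos: [0.4809, -0.1186, 0.0177]
tool_rot: [0.933, 0.359, 0.0, 0.0]
contact_force: [-0.5, 0.0, -0.7]
gripper_width: 0.0002
```

```bash
python3 - <<'E'
from plan import *
go(.480,-.119,.02,42.2)
p=st()[0];print(proj('side',p))
im=cap('side','s3.png');cv2.imwrite('pics/s3c.png',cv2.convertScaleAbs(cv2.resize(im[160:250,275:395],(800,600),interpolation=cv2.INTER_CUBIC)[:,:,::-1],alpha=1.6,beta=20))
im=cap('wrist','w3.png');cv2.imwrite('pics/w3c.png',cv2.convertScaleAbs(cv2.resize(im[140:300,180:393],(800,600),interpolation=cv2.INTER_CUBIC)[:,:,::-1],alpha=1.6,beta=20))
E
```

```text
at [ 480.9 -118.6   17.7] yaw 42.1 tilt [ 0.04 -0.01] F [-0.5  0.  -0.7] w 0.0002 t 6.9
shift tool [-0.9 -0.3 -2.3] az -0.12
[348.0203481  201.60549307]
```

View pics/s3c.png

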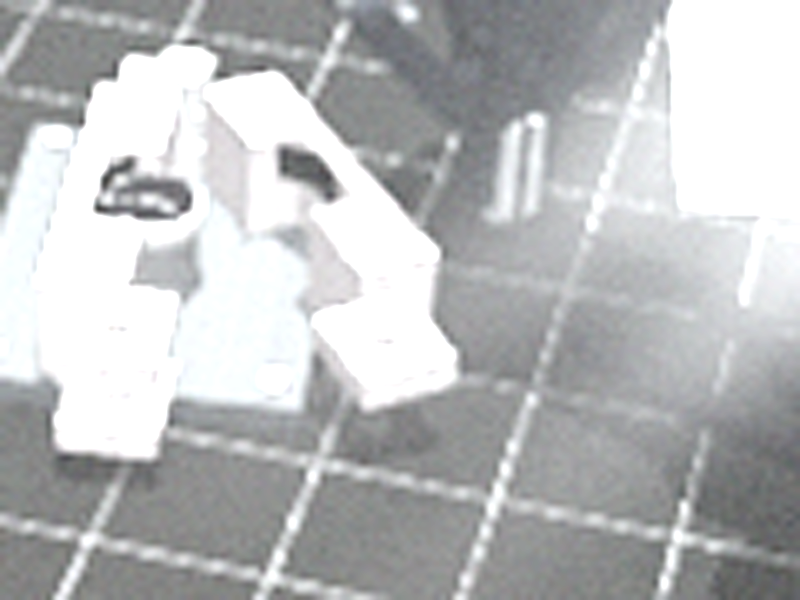

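View pics/w3c.png

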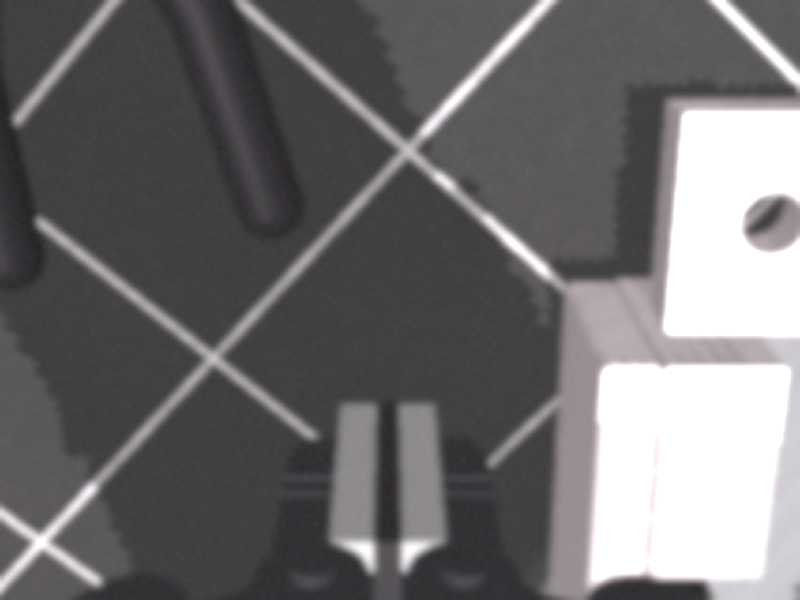

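>>> servo_tool(
  targets="0 0 5 0 0 0 0;0 0 5 0 0 0 0;0 0 0 0 0 0 0",
)

```text
time: 7.38
ee_pos: [0.48, -0.1184, 0.0069]
tool_rot: [0.933, 0.359, -0.0, -0.0]
contact_force: [-0.6, 0.1, 0.7]
gripper_width: 0.0001
```

>>> servo_tool(
  targets="0 0 3 0 0 0 0;0 0 3 0 0 0 0;0 0 0 0 0 0 0",
)

```text
time: 7.75
ee_pos: [0.4802, -0.1184, 0.0012]
tool_rot: [0.933, 0.359, -0.0, -0.0]
contact_force: [-0.6, -0.0, 0.2]
gripper_width: 0.0001
```

>>> servo_tool(
  targets="0 0 2 0 0 0 0;0 0 2 0 0 0 0;0 0 0 0 0 0 0",
)

```text
time: 8.12
ee_pos: [0.4803, -0.1184, -0.0027]
tool_rot: [0.933, 0.359, -0.0, -0.0]
contact_force: [0.2, -0.8, 0.5]
gripper_width: -0.0001
```

>>> servo_tool(
  targets="0 0 5 0 0 0 0;0 0 5 0 0 0 0;0 0 3 0 0 0 0;0 0 0 0 0 0 0",
)

```text
time: 8.62
ee_pos: [0.4802, -0.1184, -0.0159]
tool_rot: [0.933, 0.359, -0.0, -0.0]
contact_force: [0.0, 0.1, 0.3]
gripper_width: -0.0
```

>>> servo_tool(
  targets="0 0 3 0 0 0 0;0 0 2 0 0 0 0;0 0 0 0 0 0 0",
)

```text
time: 9.0
ee_pos: [0.4803, -0.1184, -0.0207]
tool_rot: [0.933, 0.359, -0.0, -0.0]
contact_force: [0.1, -0.8, 1.6]
gripper_width: 0.0003
```

```bash
python3 - <<'E'
from plan import *
go(.480,-.119,.02,42.2)
p=st()[0];print(proj('side',p))
im=cap('side','s4.png');cv2.imwrite('pics/s4c.png',cv2.convertScaleAbs(cv2.resize(im[160:250,275:395],(800,600),interpolation=cv2.INTER_CUBIC)[:,:,::-1],alpha=1.6,beta=20))
im=cap('wrist','w4.png');cv2.imwrite('pics/w4c.png',cv2.convertScaleAbs(cv2.resize(im[140:300,180:393],(800,600),interpolation=cv2.INTER_CUBIC)[:,:,::-1],alpha=1.6,beta=20))
E
```

```text
at [ 480.3 -118.4  -20.7] yaw 42.1 tilt [-0.01  0.  ] F [ 0.1 -0.8  1.6] w 0.0003 t 9.0
shift tool [ -0.6   0.2 -40.7] az -0.09
[346.90645508 215.89931706]
```

View pics/s4c.png

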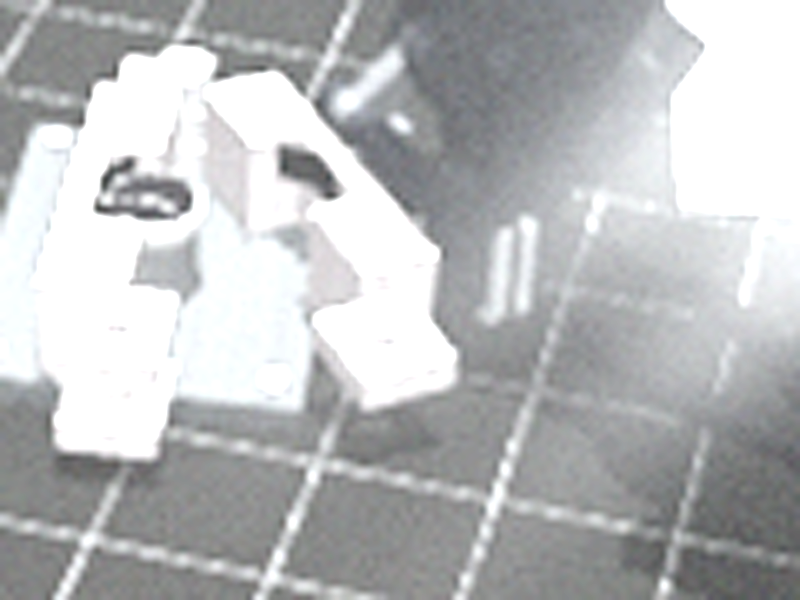

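View pics/w4c.png

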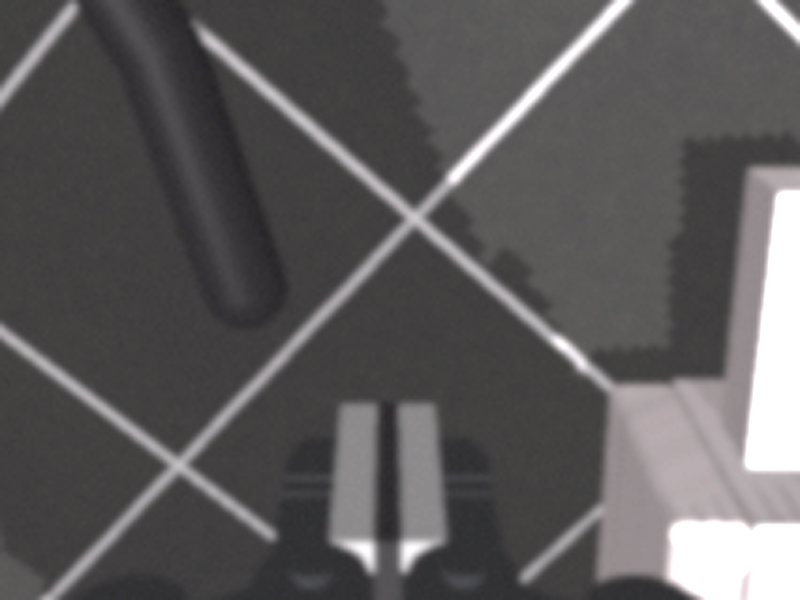

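```bash
python3 - <<'E'
from plan import *
p,f,R,s=st()
x,e=tri(ray('wrist',(283,247.3)),ray('side',(350.7,207.7)));print(x,e,R.T@(x-p)*1000)
E
```

```text
[ 0.47327233 -0.11067944  0.00952689] [np.float64(0.000652635790036022), np.float64(0.000652635790036047)] [ -0.11496977 -10.59879342 -30.1078679 ]
```

>>> servo_tool(
  targets="0 0 2 0 0 0 0;0 0 1 0 0 0 0;0 0 0 0 0 0 0",
)

```text
time: 9.48
ee_pos: [0.4804, -0.1184, -0.0237]
tool_rot: [0.933, 0.359, -0.0, -0.0]
contact_force: [0.5, -0.1, 0.9]
gripper_width: -0.0
```

>>> servo_tool(
  targets="0 0 2 0 0 0 0;0 0 2 0 0 0 0;0 0 0 0 0 0 0",
)

```text
time: 9.85
ee_pos: [0.4801, -0.1186, -0.0278]
tool_rot: [0.933, 0.359, -0.0, -0.0]
contact_force: [-0.8, -0.1, 0.3]
gripper_width: -0.0001
```

>>> servo_tool(
  targets="0 0 2 0 0 0 0;0 0 0 0 0 0 0",
)

```text
time: 10.1
ee_pos: [0.4803, -0.1186, -0.0297]
tool_rot: [0.933, 0.359, -0.0, 0.0]
contact_force: [0.2, -1.4, 0.4]
gripper_width: -0.0002
```

>>> servo_tool(
  targets="0 0 1 0 0 0 0;0 0 1 0 0 0 0;0 0 0 0 0 0 0",
)

```text
time: 10.48
ee_pos: [0.4805, -0.1185, -0.0299]
tool_rot: [0.933, 0.359, 0.0, -0.0]
contact_force: [-7.5, -0.3, 28.0]
gripper_width: -0.0
```

>>> servo_tool(
  targets="0 0 -14 0 0 0 0;0 0 -13 0 0 0 0;7 0 0 0 0 0 0;6 0 0 0 0 0 0;0 0 0 0 0 0 0",
)

```text
time: 11.1
ee_pos: [0.4904, -0.1089, -0.005]
tool_rot: [0.933, 0.36, -0.0, -0.0]
contact_force: [-1.5, 0.1, 0.1]
gripper_width: -0.0
```

>>> servo_tool(
  targets="5.4 -1.9 0 0 0 2.8 0;5.4 -1.9 0 0 0 2.8 0;5.4 -1.9 0 0 0 2.8 0;0 0 0 0 0 0 0",
)

```text
time: 11.6
ee_pos: [0.4988, -0.0948, -0.005]
tool_rot: [0.957, 0.29, -0.0, -0.0]
contact_force: [-0.4, 0.1, 0.4]
gripper_width: 0.0003
```

```bash
python3 - <<'E'
from plan import *
go(.53804,-.05984,-.005,8.44)
im=cap('wrist','w5.png')
E
```

```text
at [498.8 -94.8  -5. ] yaw 33.8 tilt [-0.04 -0.01] F [-0.4  0.1  0.4] w 0.0003 t 11.6
shift tool [52.1 -7.2 -0. ] az 25.34
```

View pics/w5.png

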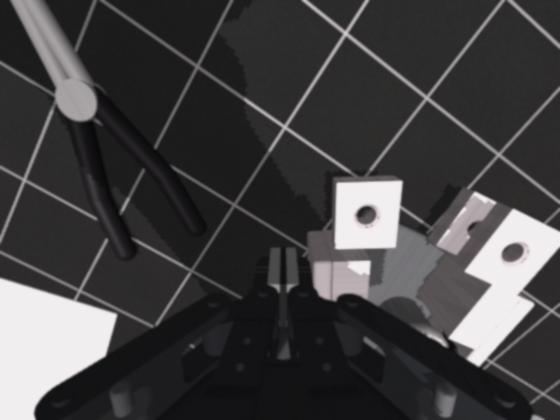

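>>> servo_tool(
  targets="5.4 -1.9 0 0 0 2.8 0;5.4 -1.9 0 0 0 2.8 0;5.4 -1.9 0 0 0 2.8 0;5.4 -1.9 0 0 0 2.8 0;5.4 -1.9 0 0 0 2.8 0;5.4 -1.9 0 0 0 2.8 0;5.4 -1.9 0 0 0 2.8 0;0 0 0 0 0 0 0",
)

```text
time: 12.65
ee_pos: [0.5272, -0.067, -0.0049]
tool_rot: [0.992, 0.124, -0.0, 0.0]
contact_force: [-1.1, -0.5, 0.2]
gripper_width: -0.0001
```

```bash
python3 - <<'E'
from plan import *
go(.53804,-.05984,-.005,8.44)
im=cap('wrist','w6.png')
E
```

```text
at [527.2 -67.   -4.9] yaw 14.2 tilt [-0.02 -0.01] F [-1.1 -0.5  0.2] w -0.0001 t 12.65
shift tool [12.3 -4.3  0.1] az 5.75
```

View pics/w6.png

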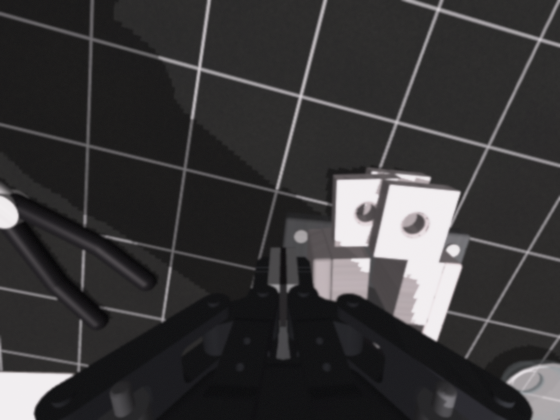

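Tongue hole (367,212) is approaching the lug hole (413,223). Last bit, watching force.

>>> servo_tool(
  targets="5.4 -1.9 0 0 0 2.8 0;5.4 -1.9 0 0 0 2.8 0;0 0 0 0 0 0 0",
)

```text
time: 13.08
ee_pos: [0.5371, -0.0612, -0.0046]
tool_rot: [0.997, 0.075, 0.0, 0.0]
contact_force: [0.5, -0.4, -0.6]
gripper_width: -0.0001
```

>>> servo_tool(
  targets="1 0 0 0 0 0 0;0.5 0 0 0 0 0 0;0 0 0 0 0 0 0",
)

```text
time: 13.45
ee_pos: [0.5383, -0.0609, -0.0046]
tool_rot: [0.997, 0.074, -0.0, -0.0]
contact_force: [-1.7, -1.7, 0.1]
gripper_width: -0.0002
```

>>> servo_tool(
  targets="0.5 0 0 0 0 0 0;0.5 0 0 0 0 0 0;0 0 0 0 0 0 0",
)

```text
time: 13.82
ee_pos: [0.5395, -0.0604, -0.0046]
tool_rot: [0.997, 0.074, -0.0, -0.0]
contact_force: [-1.8, 0.4, 1.1]
gripper_width: -0.0006
```

>>> servo_tool(
  targets="1 0 0 0 0 0 0;0.5 0 0 0 0 0 0;0 0 0 0 0 0 0",
)

```text
time: 14.2
ee_pos: [0.5401, -0.0603, -0.0047]
tool_rot: [0.997, 0.074, -0.001, -0.0]
contact_force: [-4.1, 1.8, 3.9]
gripper_width: -0.0001
```

```bash
python3 - <<'E'
from plan import *
go(.53804,-.05984,-.005,8.44)
im=cap('wrist','w7.png');cv2.imwrite('pics/w7c.png',cv2.resize(im[160:310,240:440],(800,600),interpolation=cv2.INTER_CUBIC)[:,:,::-1])
E
```

```text
at [540.1 -60.3  -4.7] yaw 8.5 tilt [-0.09  0.02] F [-4.1  1.8  3.9] w -0.0001 t 14.2
shift tool [-1.9 -0.7  0.3] az 0.06
```

View pics/w7c.png

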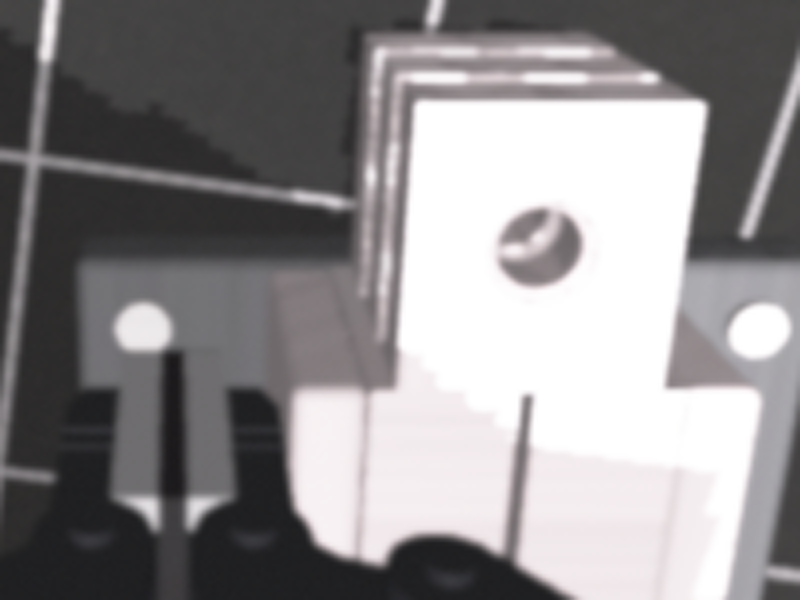

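>>> servo_tool(
  targets="0.7 0 0 0 0 0 0;0.5 0 0 0 0 0 0;0 0 0 0 0 0 0",
)

```text
time: 14.62
ee_pos: [0.54, -0.0602, -0.0048]
tool_rot: [0.997, 0.074, -0.002, -0.0]
contact_force: [-8.2, 1.0, 6.5]
gripper_width: -0.0002
```

>>> servo_tool(
  targets="-15 0 0 0 0 0 0.4;-5 0 -30 0 0 0 0.4;0 0 -62 0 0 0 0.4;0 0 -62 0 0 0 0.4;0 0 0 0 0 0 0.4",
)

```text
time: 15.25
ee_pos: [0.5265, -0.0639, 0.1539]
tool_rot: [0.997, 0.074, 0.005, 0.0]
contact_force: [0.1, -0.1, -1.4]
gripper_width: 0.0341
```

```bash
python3 - <<'E'
from plan import *
# pin grasp: axis (.5060,.1960); rack yaw
go(.506,.196,.14,18.6)
im=cap('wrist','w8.png')
from fit import W
q=[.58496,-.09332,.1473]
print(proj('wrist',W(q,(0,72,50))))
E
```

```text
at [526.5 -63.9 153.9] yaw 8.5 tilt [0.62 0.02] F [ 0.1 -0.1 -1.4] w 0.0341 t 15.25
shift tool [  18.  -260.1   13.8] az -10.11
[340.75698593 160.86794688]
```

View pics/w8.png

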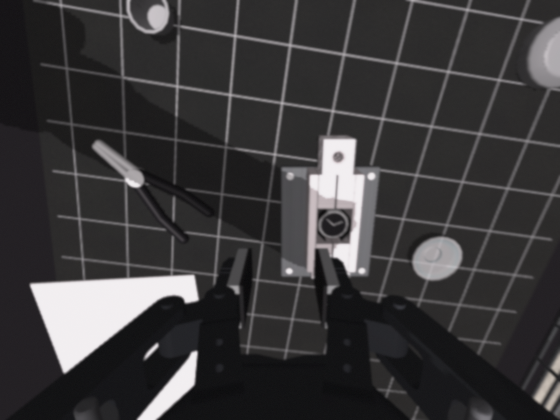

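>>> servo_tool(
  targets="2 -32 2 0 0 0 0.5;2 -32 2 0 0 0 0.5;2 -32 2 0 0 0 0.5;2 -32 2 0 0 0 0.5;2 -32 2 0 0 0 0.5;2 -32 2 0 0 0 0.5;2 -32 2 0 0 0 0.5;2 -32 0 0 0 -5 0.5;0 0 0 0 0 -5 0.5;0 0 0 0 0 0 0.5;0 0 0 0 0 0 0.5",
)

```text
time: 16.68
ee_pos: [0.5003, 0.192, 0.1352]
tool_rot: [0.987, 0.16, -0.0, 0.0]
contact_force: [0.2, -0.7, -0.3]
gripper_width: 0.0427
```

```bash
python3 - <<'E'
from plan import *
go(.506,.196,.1,18.6)
im=cap('wrist','w9.png')
for z in(.084,.05): print(proj('wrist',(.506,.196,z)))
E
```

```text
at [500.3 192.  135.2] yaw 18.4 tilt [-0.01 -0.02] F [ 0.2 -0.7 -0.3] w 0.0427 t 16.68
shift tool [ 6.7 -2.  35.2] az -0.17
[290.951116   210.04658141]
[290.00495177 197.57533914]
```

View pics/w9.png

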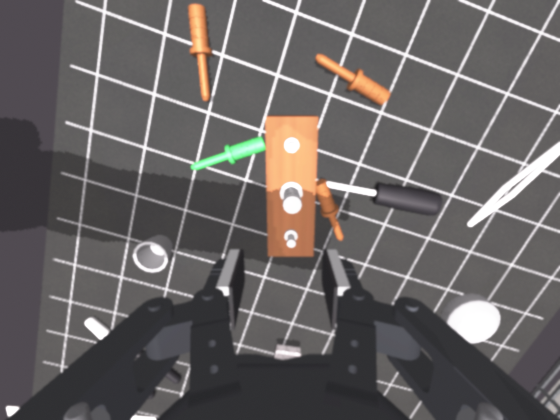

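```bash
python3 - <<'E'
from plan import *
im=cv2.imread('pics/w9.png');cv2.imwrite('pics/w9c.png',cv2.resize(im[110:260,230:350],(640,800),interpolation=cv2.INTER_CUBIC)[:600])
print(atz('wrist',(292,204),.084),atz('top',(207.2,221.4),.084))
E
```

```text
[0.50512202 0.20119874 0.084     ] [0.50607368 0.19562975 0.084     ]
```

View pics/w9c.png

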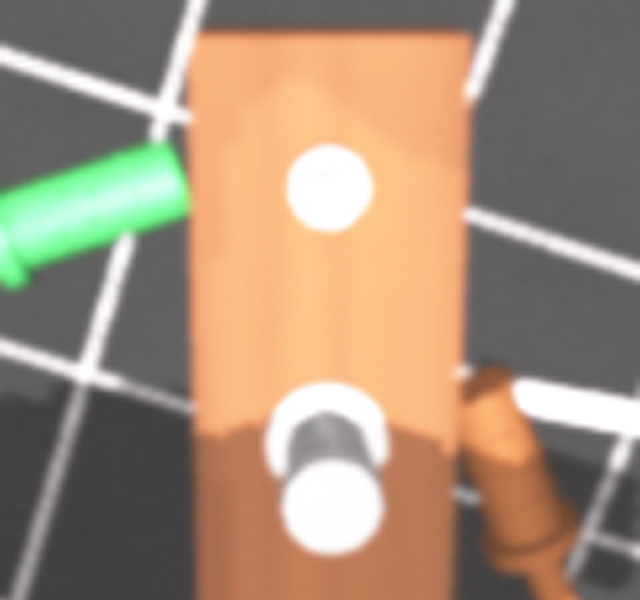

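>>> servo_tool(
  targets="4 -3 20 0 0 0 0.5;3 -2 25 0 0 0 0.5;0 0 20 0 0 0 0.5;0 0 0 0 0 0 0.5",
)

```text
time: 17.23
ee_pos: [0.5038, 0.1987, 0.0682]
tool_rot: [0.987, 0.161, -0.002, 0.001]
contact_force: [-0.2, 0.3, 0.7]
gripper_width: 0.0425
```

```bash
python3 - <<'E'
from plan import *
go(.506,.196,.024,18.6)
im=cap('wrist','w10.png')
cv2.imwrite('pics/w10c.png',cv2.resize(im[120:320,180:400],(660,600),interpolation=cv2.INTER_CUBIC)[:,:,::-1])
p,f,R,s=st()
for h in(30,40,49,60): print(h,proj('wrist',p-R[:,2]*h/1000))
E
```

```text
at [503.8 198.7  68.2] yaw 18.5 tilt [-0.2  -0.12] F [-0.2  0.3  0.7] w 0.0425 t 17.23
shift tool [ 1.4  3.2 44.2] az -0.12
30 [282.69315307 263.64493026]
40 [282.67354209 273.56767172]
49 [282.65364638 283.63500464]
60 [282.62581049 297.72099205]
```

View pics/w10c.png

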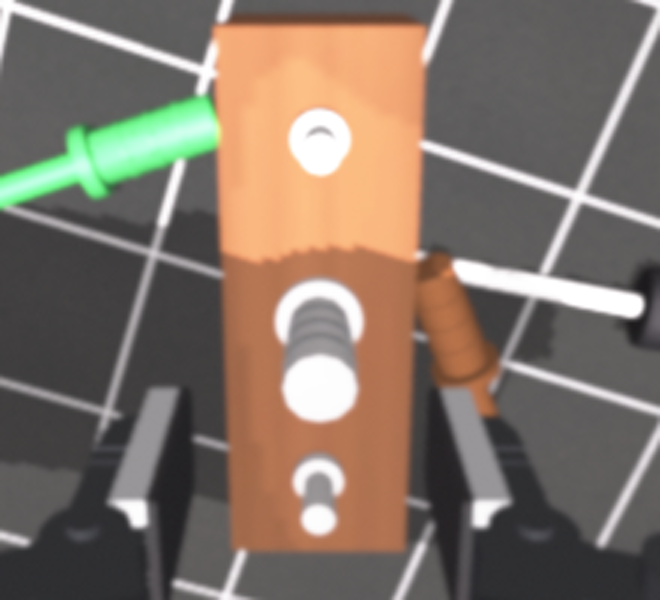

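```bash
python3 - <<'E'
from plan import *
cap('top','t11.png');cap('side','s11.png')
E
```

```text
(no output)
```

View pics/t11.png

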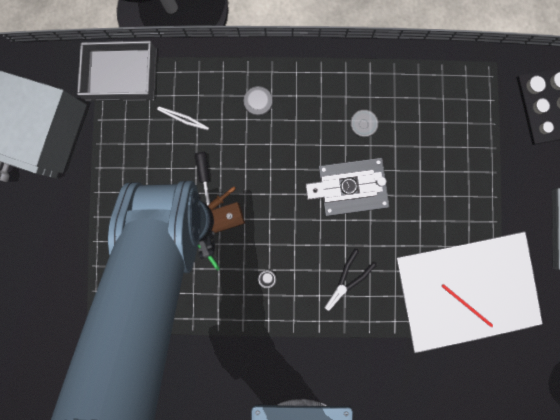

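View pics/s11.png

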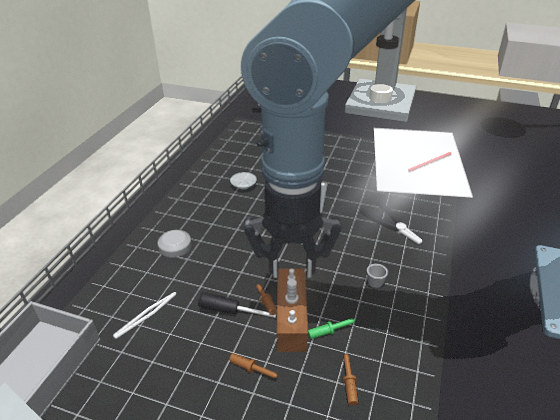

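```bash
python3 - <<'E'
from plan import *
x=atz('wrist',(180+320.5/3,120+388/3),.084);print(x, atz('wrist',(180+319/3,120+322/3),.049)); go(x[0],x[1],.024,18.6)
E
```

```text
[0.50816326 0.2001888  0.084     ] [0.50844206 0.19967498 0.049     ]
at [505.8 199.3  70.7] yaw 18.5 tilt [0.04 0.  ] F [-0.1 -0.2  0.6] w 0.0428 t 17.38
shift tool [ 2.5 -0.1 46.7] az -0.12
```

>>> servo_tool(
  targets="0.5 0 16 0 0 0 0.5;0 0 15 0 0 0 0.5;0 0 15 0 0 0 0.5;0 0 0 0 0 0 0.5;0 0 0 0 0 0 0.5",
)

```text
time: 18.0
ee_pos: [0.5061, 0.1994, 0.0244]
tool_rot: [0.987, 0.161, 0.0, 0.0]
contact_force: [0.6, 0.5, 0.1]
gripper_width: 0.0427
```

```bash
python3 - <<'E'
from plan import *
go(.506,.1996,.024,18.6)
im=cap('wrist','w12.png')
cv2.imwrite('pics/w12c.png',cv2.resize(im[160:360,170:390],(660,600),interpolation=cv2.INTER_CUBIC)[:,:,::-1])
print(proj('wrist',(.506,.1996,.084)))
E
```

```text
at [506.1 199.4  24.4] yaw 18.5 tilt [ 0.01 -0.01] F [0.6 0.5 0.1] w 0.0427 t 18.0
shift tool [-0.  -0.2  0.4] az -0.1
[282.23575096 296.47740252]
```

View pics/w12c.png

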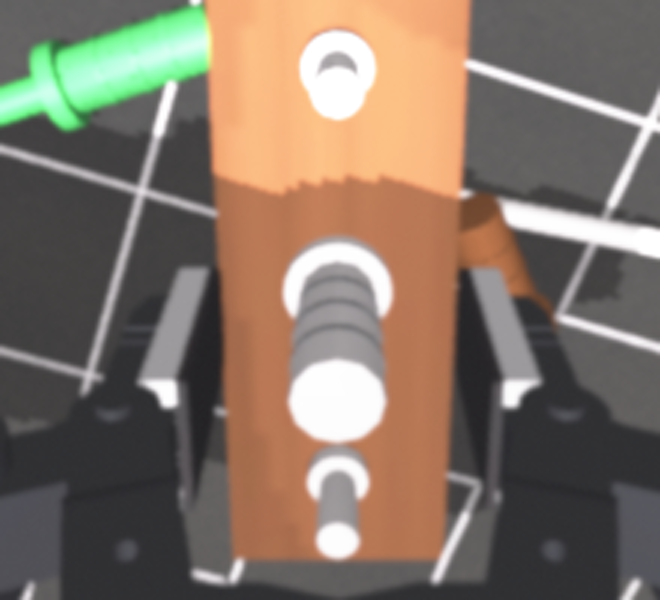

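>>> servo_tool(
  targets="0 -1.5 0 0 0 0 0.3;0 0 0 0 0 0 0;0 0 0 0 0 0 0;0 0 0 0 0 0 0;0 0 0 0 0 0 0",
  newtons=50,
)

```text
time: 18.68
ee_pos: [0.5056, 0.2014, 0.0248]
tool_rot: [0.987, 0.161, 0.0, -0.0]
contact_force: [-1.3, 0.9, 6.5]
gripper_width: 0.0134
```

>>> servo_tool(
  targets="0 0 -10 0 0 0 0;0 0 -20 0 0 0 0;0 0 -30 0 0 0 0;0 0 -30 0 0 0 0;0 0 0 0 0 0 0;0 0 0 0 0 0 0",
)

```text
time: 19.42
ee_pos: [0.505, 0.201, 0.1145]
tool_rot: [0.987, 0.161, -0.0, -0.0]
contact_force: [0.4, 0.5, 0.3]
gripper_width: 0.0133
```

```bash
python3 - <<'E'
from plan import *
from fit import W
q=[.58496,-.09332,.1473]
h=W(q,(0,72,50));print(h)
go(h[0],h[1],.114,8.44)
im=cap('wrist','w13.png')
cv2.imwrite('pics/w13c.png',cv2.resize(im[160:360,170:390],(660,600),interpolation=cv2.INTER_CUBIC)[:,:,::-1])
im=cap('side','s13.png');cv2.imwrite('pics/s13c.png',cv2.resize(im[200:350,200:400],(800,600),interpolation=cv2.INTER_CUBIC)[:,:,::-1])
E
```

```text
[ 0.57439271 -0.02209969  0.05      ]
at [505.  201.  114.5] yaw 18.5 tilt [-0.01  0.01] F [0.4 0.5 0.3] w 0.0133 t 19.43
shift tool [ -5.1 233.6   0.4] az 10.08
```

View pics/w13c.png

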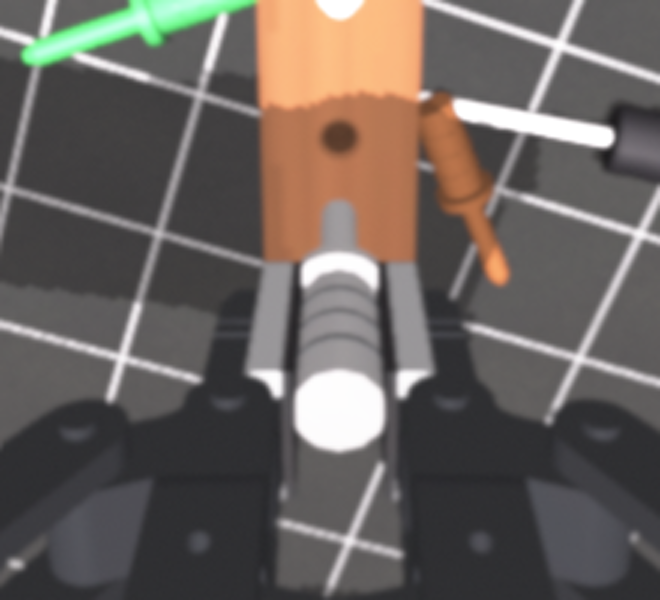

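View pics/s13c.png

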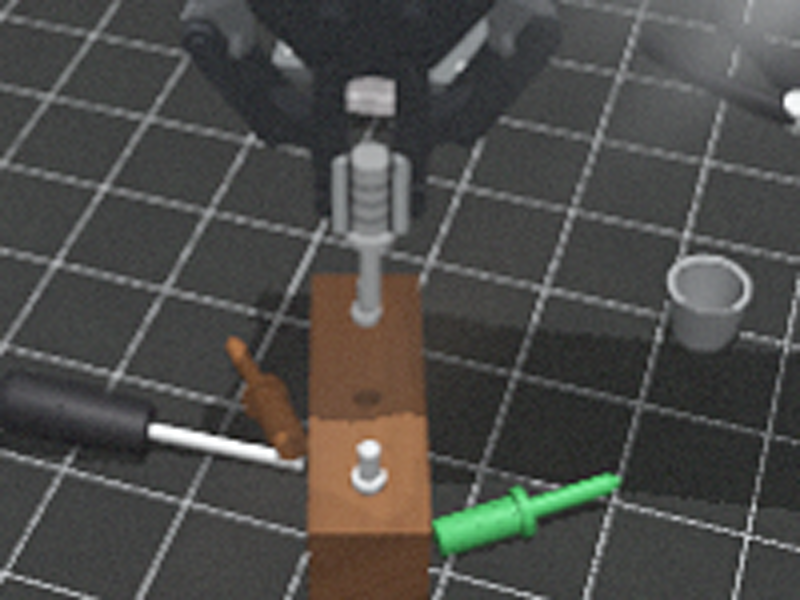

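>>> servo_tool(
  targets="-0.6 15 0 0 0 0 0;-0.6 29 0 0 0 0 0;-0.6 29 0 0 0 0 0;-0.6 29 0 0 0 0 0;-0.6 29 0 0 0 0 0;-0.6 29 0 0 0 0 0;-0.6 29 0 0 0 0 0;-0.6 29 0 0 0 0 0;-0.3 15.6 0 0 0 5 0;0 0 0 0 0 5 0;0 0 0 0 0 0 0;0 0 0 0 0 0 0;0 0 0 0 0 0 0",
)

```text
time: 21.15
ee_pos: [0.5746, -0.0221, 0.1143]
tool_rot: [0.997, 0.075, -0.0, -0.0]
contact_force: [0.3, -0.8, -1.2]
gripper_width: 0.0137
```

```bash
python3 - <<'E'
from plan import *
go(.5744,-.0221,.0786,8.44)
im=cap('wrist','w14.png')
cv2.imwrite('pics/w14c.png',cv2.resize(im[110:310,170:390],(660,600),interpolation=cv2.INTER_CUBIC)[:,:,::-1])
p,f,R,s=st()
# pin head top via wrist
for uv,h in (((283,296.7),59.4),):
    o,v=ray('wrist',uv); o=R.T@(o-p)*1000; v=R.T@v; k=(-h-o[2])/v[2]; print('head top tool xy',(o+k*v))
E
```

```text
at [574.6 -22.1 114.3] yaw 8.6 tilt [-0.01  0.  ] F [ 0.3 -0.8 -1.2] w 0.0137 t 21.15
shift tool [-0.2 -0.1 35.7] az 0.14
head top tool xy [  0.11803518  -0.08053334 -59.4       ]
```

View pics/w14c.png

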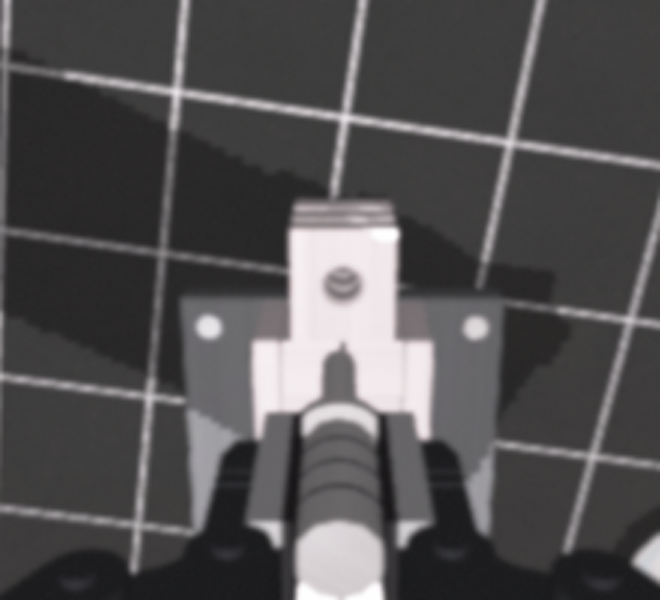

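```bash
cat > rel.py <<'E'
from plan import *
def rel(uv,h,p,R):
    o,v=ray('wrist',uv); o=R.T@(o-p)*1000; v=R.T@v; k=(-h-o[2])/v[2]; return (o+k*v)[:2]
E
python3 - <<'E'
from rel import *
p,f,R,s=st()
print('hole rel',rel((284,204.1),50-114.3,p,R),'foot',rel((170+341/3,110+347/3),-18.6+0,p,R) )
E
```

```text
hole rel [ 0.94006031 -2.78299233] foot [ 0.56853966 -2.10183258]
```

>>> servo_tool(
  targets="0.8 -2.5 10 0 0 0 0;0 0 14 0 0 0 0;0 0 12 0 0 0 0;0 0 0 0 0 0 0;0 0 0 0 0 0 0",
)

```text
time: 21.82
ee_pos: [0.5753, -0.0198, 0.0784]
tool_rot: [0.997, 0.074, 0.0, 0.0]
contact_force: [-0.4, 0.8, 0.3]
gripper_width: 0.0133
```

```bash
python3 - <<'E'
from rel import *
go(.5744,-.0221,.0286,8.44)
p,f,R,s=st()
im=cap('wrist','w15.png')
cv2.imwrite('pics/w15c.png',cv2.resize(im[190:310,220:350],(650,600),interpolation=cv2.INTER_CUBIC)[:,:,::-1])
im=cap('side','s15.png');cv2.imwrite('pics/s15c.png',cv2.resize(im[130:250,230:390],(800,600),interpolation=cv2.INTER_CUBIC)[:,:,::-1])
for h in(-19,-26): print(h,proj('wrist',p-R[:,2]*h/1000), proj('wrist',p-R[:,2]*h/1000-R[:,1]*.004))
E
```

```text
at [575.3 -19.8  78.4] yaw 8.5 tilt [ 0.01 -0.01] F [-0.4  0.8  0.3] w 0.0133 t 21.82
shift tool [-1.2  2.1 49.8] az 0.05
-19 [282.47213795 228.10733746] [282.463583   222.91960168]
-26 [282.48506178 224.31714179] [282.47685015 219.26905343]
```

View pics/w15c.png

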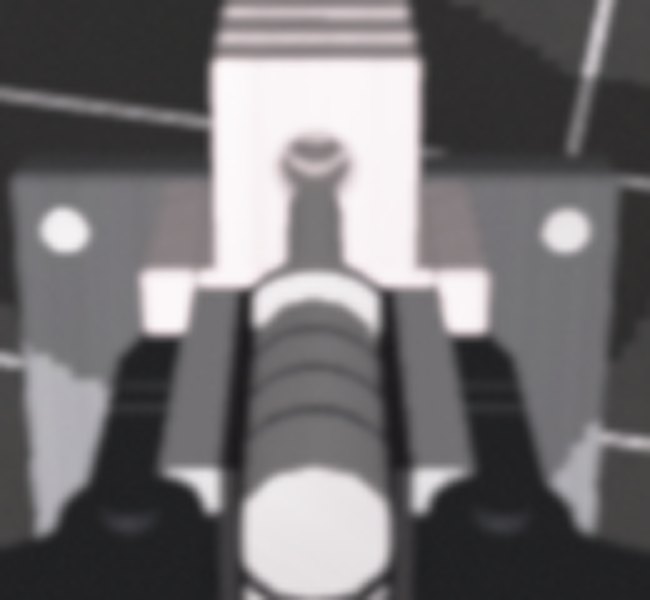

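View pics/s15c.png

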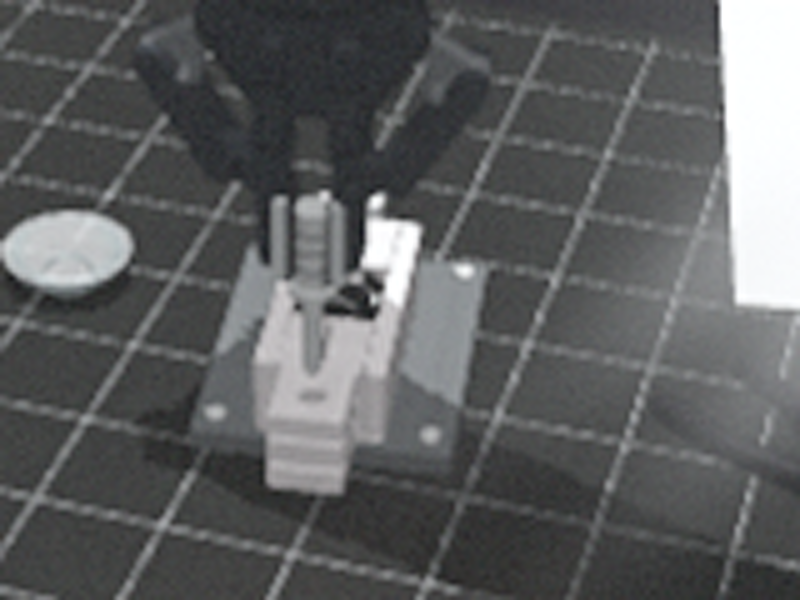

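>>> servo_tool(
  targets="0 0 5 0 0 0 0;0 0 5 0 0 0 0;0 0 3 0 0 0 0;0 0 0 0 0 0 0",
)

```text
time: 22.42
ee_pos: [0.5749, -0.0196, 0.0651]
tool_rot: [0.997, 0.074, -0.0, 0.0]
contact_force: [0.3, 0.5, -0.4]
gripper_width: 0.0136
```

>>> servo_tool(
  targets="0 0 3 0 0 0 0;0 0 3 0 0 0 0;0 0 0 0 0 0 0",
)

```text
time: 22.8
ee_pos: [0.5749, -0.0195, 0.0591]
tool_rot: [0.997, 0.074, -0.0, -0.0]
contact_force: [-0.2, -0.7, -1.2]
gripper_width: 0.0133
```

>>> servo_tool(
  targets="0 0 3 0 0 0 0;0 0 3 0 0 0 0;0 0 3 0 0 0 0;0 0 0 0 0 0 0",
)

```text
time: 23.3
ee_pos: [0.5749, -0.0196, 0.0501]
tool_rot: [0.997, 0.074, -0.0, 0.0]
contact_force: [-1.4, 0.3, -0.4]
gripper_width: 0.0134
```

>>> servo_tool(
  targets="0 0 3 0 0 0 0;0 0 3 0 0 0 0;0 0 3 0 0 0 0;0 0 0 0 0 0 0",
)

```text
time: 23.8
ee_pos: [0.5749, -0.0196, 0.0411]
tool_rot: [0.997, 0.074, -0.0, -0.0]
contact_force: [-0.2, -0.3, -0.2]
gripper_width: 0.0131
```

>>> servo_tool(
  targets="0 0 3 0 0 0 0;0 0 3 0 0 0 0;0 0 2 0 0 0 0;0 0 0 0 0 0 0",
)

```text
time: 24.3
ee_pos: [0.575, -0.0196, 0.0332]
tool_rot: [0.997, 0.074, -0.0, 0.0]
contact_force: [0.1, 0.1, 0.2]
gripper_width: 0.0133
```

>>> servo_tool(
  targets="0 0 2 0 0 0 0;0 0 1 0 0 0 0;0 0 0 0 0 0 0",
)

```text
time: 24.68
ee_pos: [0.5751, -0.0196, 0.0303]
tool_rot: [0.997, 0.074, -0.0, 0.0]
contact_force: [1.1, -0.2, -0.6]
gripper_width: 0.0134
```

>>> servo_tool(
  targets="0 0 1 0 0 0 0;0 0 0.5 0 0 0 0;0 0 0 0 0 0 0",
)

```text
time: 25.05
ee_pos: [0.5751, -0.0196, 0.0289]
tool_rot: [0.997, 0.074, 0.0, -0.0]
contact_force: [-0.0, 0.3, -0.3]
gripper_width: 0.0134
```

```bash
python3 - <<'E'
from rel import *
go(.5744,-.0221,.0286,8.44)
im=cap('wrist','w16.png')
cv2.imwrite('pics/w16c.png',cv2.resize(im[190:310,220:350],(650,600),interpolation=cv2.INTER_CUBIC)[:,:,::-1])
E
```

```text
at [575.1 -19.6  28.9] yaw 8.5 tilt [0. 0.] F [-0.   0.3 -0.3] w 0.0134 t 25.05
shift tool [-1.1  2.4  0.3] az 0.07
```

View pics/w16c.png

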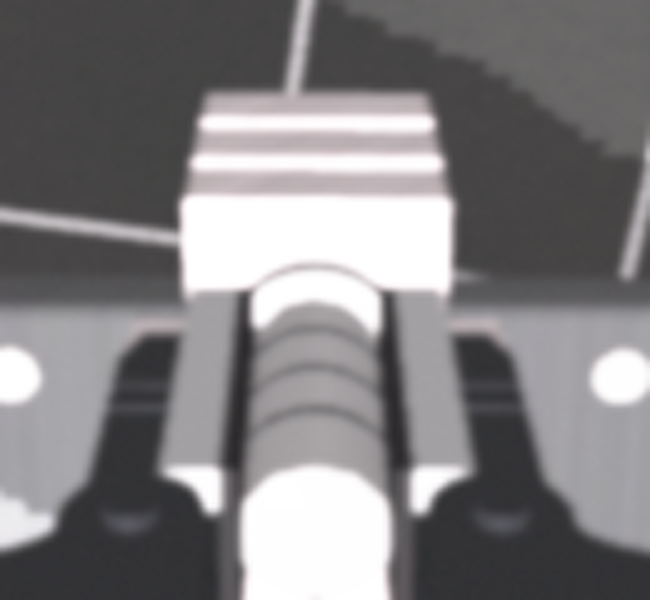

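Nearly seated. Continue until contact.

>>> servo_tool(
  targets="0 0 0.5 0 0 0 0;0 0 0.5 0 0 0 0;0 0 0 0 0 0 0",
)

```text
time: 25.48
ee_pos: [0.5752, -0.0196, 0.0288]
tool_rot: [0.997, 0.074, 0.0, -0.0]
contact_force: [-3.7, 0.1, 11.2]
gripper_width: 0.0135
```

>>> servo_tool(
  targets="0 0 0.5 0 0 0 0;0 0 0.5 0 0 0 0;0 0 0 0 0 0 0",
)

```text
time: 25.85
ee_pos: [0.5752, -0.0196, 0.0287]
tool_rot: [0.997, 0.074, 0.0, -0.001]
contact_force: [-7.5, 1.0, 21.4]
gripper_width: 0.0135
```

>>> servo_tool(
  targets="0 0 -1.8 0 0 0 0.1;0 0 0 0 0 0 0.4;0 0 0 0 0 0 0.5;0 0 0 0 0 0 0.5;0 0 -20 0 0 0 0.5;0 0 -40 0 0 0 0.5;0 0 -30 0 0 0 1;0 0 0 0 0 0 1;0 0 0 0 0 0 1",
)

```text
time: 26.98
ee_pos: [0.5749, -0.0194, 0.1189]
tool_rot: [0.997, 0.074, 0.0, -0.0]
contact_force: [0.2, 0.4, -0.5]
gripper_width: 0.0853
```

```bash
python3 - <<'E'
from rel import *
from fit import W
q=[.58496,-.09332,.1473]
go(.58496,-.09332,.118,8.44)
im=cap('wrist','w17.png')
im=cap('side','s17.png');cv2.imwrite('pics/s17c.png',cv2.resize(im[130:250,230:390],(800,600),interpolation=cv2.INTER_CUBIC)[:,:,::-1])
E
```

```text
at [574.9 -19.4 118.9] yaw 8.5 tilt [0.   0.02] F [ 0.2  0.4 -0.5] w 0.0853 t 26.98
shift tool [-1.  74.6  0.9] az 0.08
```

View pics/w17.png

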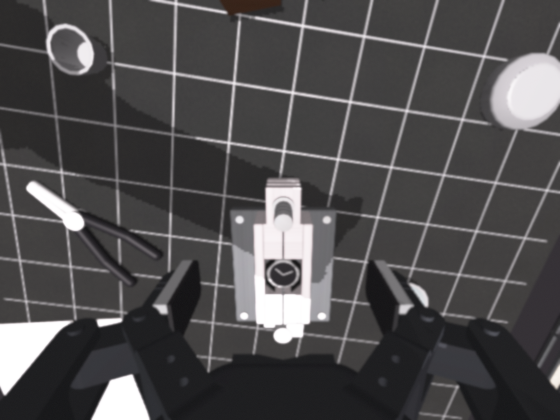

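View pics/s17c.png

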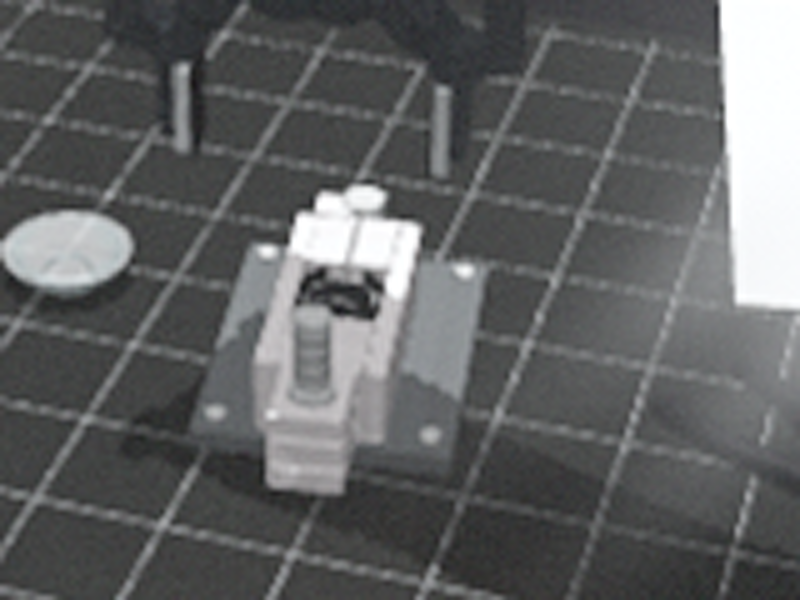

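>>> servo_tool(
  targets="0 36 0 0 0 0 1;0 36 0 0 0 0 1;0 0 0 0 0 0 1;0 0 20 0 0 0 1;0 0 20 0 0 0 1;0 0 0 0 0 0 1;0 0 0 0 0 0 1",
)

```text
time: 27.95
ee_pos: [0.5858, -0.0905, 0.0785]
tool_rot: [0.997, 0.074, -0.0, 0.0]
contact_force: [0.3, -0.4, -1.0]
gripper_width: 0.0854
```

```bash
python3 - <<'E'
from rel import *
go(.5857,-.0908,-.018,8.44)
im=cap('wrist','w18.png')
E
```

```text
at [585.8 -90.5  78.5] yaw 8.5 tilt [-0.02 -0.  ] F [ 0.3 -0.4 -1. ] w 0.0854 t 27.95
shift tool [-0.1  0.3 96.5] az 0.1
```

View pics/w18.png

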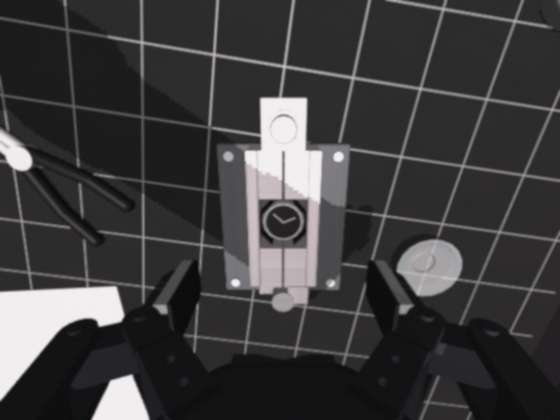

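>>> servo_tool(
  targets="0 0 25 0 0 0 1;0 0 25 0 0 0 1;0 0 20 0 0 0 1;0 0 0 0 0 0 1",
)

```text
time: 28.5
ee_pos: [0.585, -0.0906, 0.0078]
tool_rot: [0.997, 0.074, -0.001, -0.0]
contact_force: [0.4, -0.3, 1.0]
gripper_width: 0.0854
```

>>> servo_tool(
  targets="0 0 12 0 0 0 1;0 0 10 0 0 0 1;0 0 4 0 0 0 1;0 0 0 0 0 0 1;0 0 0 0 0 0 1",
)

```text
time: 29.12
ee_pos: [0.5861, -0.0909, -0.017]
tool_rot: [0.997, 0.074, 0.0, 0.0]
contact_force: [0.2, 0.0, -0.9]
gripper_width: 0.0854
```

>>> servo_tool(
  targets="0 0 0 0 0 0 0.7;0 0 0 0 0 0 0.66;0 0 0 0 0 0 0.64;0 0 0 0 0 0 0",
  newtons=40,
)

```text
time: 29.62
ee_pos: [0.5858, -0.0907, -0.0171]
tool_rot: [0.997, 0.074, 0.0, -0.0]
contact_force: [-0.9, 1.6, 3.7]
gripper_width: 0.0533
```

>>> servo_tool(
  targets="0 0 0 0 0 0 0;0 0 0 0 0 0 0;0 0 0 0 0 0 0;0 0 0 0 0 0 0",
)

```text
time: 30.12
ee_pos: [0.5858, -0.0907, -0.017]
tool_rot: [0.997, 0.074, 0.0, -0.0]
contact_force: [-0.8, 0.3, 5.7]
gripper_width: 0.0534
```

```bash
python3 - <<'E'
from rel import *
go(.5857,-.0908,-.018,8.44)
im=cap('wrist','w19.png')
im=cap('side','s19.png');cv2.imwrite('pics/s19c.png',cv2.resize(im[130:250,230:390],(800,600),interpolation=cv2.INTER_CUBIC)[:,:,::-1])
E
```

```text
at [585.8 -90.7 -17. ] yaw 8.5 tilt [0.01 0.01] F [-0.8  0.3  5.7] w 0.0534 t 30.12
shift tool [-0.2  0.   1. ] az 0.06
```

View pics/w19.png

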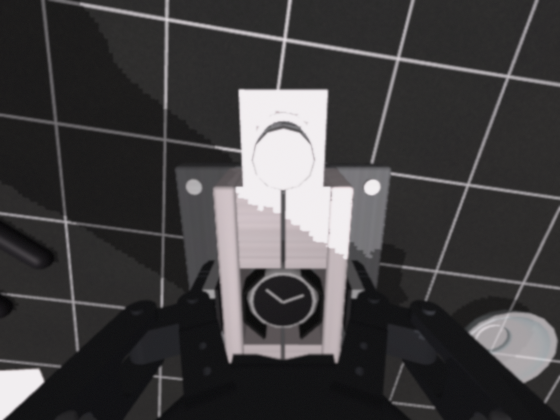

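View pics/s19c.png

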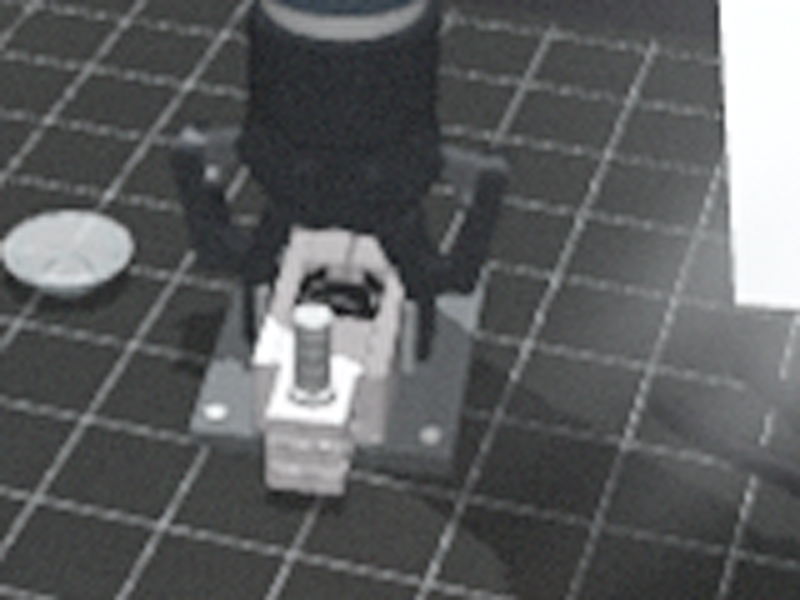

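>>> servo_tool(
  targets="0 0 0 0 0 0 0;0 0 0 0 0 0 0;0 0 0 0 0 0 0;0 0 0 0 0 0 0",
  newtons=60,
)

```text
time: 30.72
ee_pos: [0.5859, -0.0907, -0.017]
tool_rot: [0.997, 0.074, 0.0, -0.0]
contact_force: [-1.9, 0.9, 7.1]
gripper_width: 0.0531
```

```bash
python3 - <<'E'
from rel import *
go(.5857,-.0908,-.018,8.44)
im=cap('side','s20.png');cv2.imwrite('pics/s20c.png',cv2.resize(im[180:235,270:320],(545,600),interpolation=cv2.INTER_CUBIC)[:,:,::-1])
cap('top','t20.png')
E
```

```text
at [585.9 -90.7 -17. ] yaw 8.5 tilt [0.01 0.02] F [-1.9  0.9  7.1] w 0.0531 t 30.73
shift tool [-0.2  0.1  1. ] az 0.06
```

View pics/s20c.png

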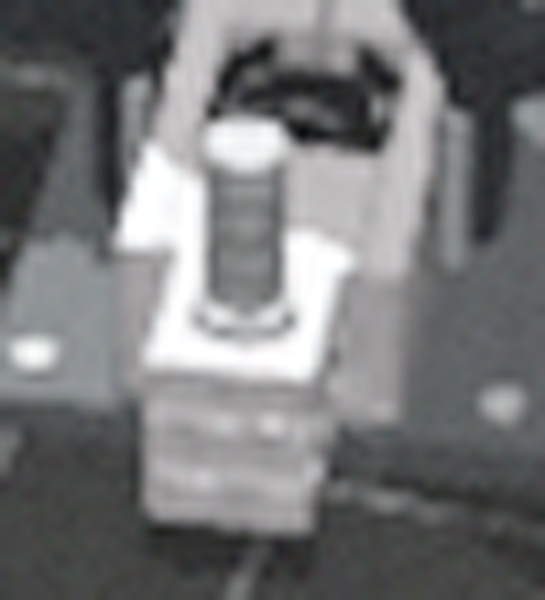

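View pics/t20.png

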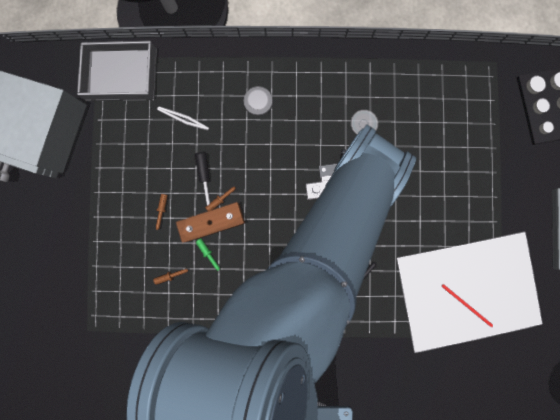

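The collar sits on the lug at side-crop (245,320). Both punches are still in the rack at (188,229) and (229,216), and the fingers hold the halves at 53 mm, so I'm handing in.

```bash
python3 -c "
from plant import ctrl
print(ctrl.finish_job())"
```

```text
the job is handed in; nothing more can be done
None
```

The clamp is shut, the lock pin is in with its collar on the lug, and I handed the job in at about 31 s with the fingers still squeezing the halves.

**What I did**
- I pushed the swinging half shut against its stop, to about 8 N.
- I took the steel pin from the middle hole of the rack. I lowered it through the nose until it stopped at about 21 N, within half a millimetre of the predicted seating height.
- I squeezed the halves at mid-length with the grip set to 60 N.

**Last checks**
- The measured opening is 53 mm, against 54 mm nominal over the two halves.
- The side picture shows the collar on the lug.
- The top picture shows both punches in the rack, and the cushion, driver and tweezers unmoved. The arm hid part of the bench there, but earlier pictures showed the dish, loupe and pliers in place.

**What disagreed**
- **Fingertip position:** the real fingertips sit about 30 mm short of the reported TCP. I confirmed this by touching the bench, at up to 28 N. My first push passed harmlessly over the half, and I corrected every later depth for it.
- **Pin position:** the cameras differed by about 5 mm on where the pin stood. I used the wrist view, which proved right.
- **Toppled decoys:** the three brown and one green pin-shaped decoys were standing in the first pictures and lying down when I next looked at the rack. I felt no contact with them, but I did not see them fall. All are still on the bench.

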